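Pour out end caps and hold one hole-up for its seal

TASK

Take the steel cup and, keeping it low over the shallow tray, tip all three pipe end caps out into the tray, then stand the empty cup upright on the bench again, beside the tray, and let go of it. Then pick up any one cap, find which end has the blind hole and turn the cap until that hole faces straight up, and finish while holding it still in the gripper, at least 10 cm above the bench, ready for a seal to be dropped in. The other two caps stay in the tray, and the other things on the bench are left where they are.

Things in the scene. Friction and masses are not known exactly. Their poses are not given: they have to be found in the camera images.
- tray_mid (a point): shallow rectangular steel parts tray with a thin black rubber liner, fixed to the bench (it does not slide); 180 mm (its x) by 260 mm (its y) outside, walls 4 mm thick, rim 15 mm above the bench. The point is at the middle of the tray's floor, whose top is 4 mm above the bench; z up
- tray: the same tray; origin under its centre, on the bench, same axes
- cup: plain round open stainless steel cup, loose, 85 mm tall, widening from 61 mm diameter at the foot to 69 mm at the rim (66.5 mm at the height of cup_grip), wall 2.5 mm, floor 4 mm thick, 140 g empty, smooth inside; origin under its centre, z towards its mouth. The three caps stand in it side by side at the start
- cup_grip (a point): point on the cup's axis, 62 mm above its underside (23 mm below the rim), z towards the mouth
- cup_rim (a point): centre of the cup's mouth, 85 mm above its underside
- cap0_mid (a point): one of three alike nickel-plated pipe end caps, 33 mm long, about 60 g: a solid hexagon head with a domed blind end, and a round skirt whose end has the blind hole. The point is on the axis, half-way along (16.5 mm from either end; the skirt reaches from the hole end almost to the point); its z axis points out of the hole, so z up is hole up. It starts hole-down in the cup; poured out, it lies anyhow
- cap1_mid (a point): the second end cap, exactly like cap0; same point and axes
- cap2_mid (a point): the third end cap, exactly like cap0; same point and axes
- cap0: the same cap0; origin at the middle of the hole's mouth, z along the axis towards the domed blind end. From the mouth: skirt 19 mm diameter, 16 mm long; hexagon 8.5 mm long, 22 mm across flats, 25 mm across corners; dome 17 mm wide, 8.5 mm high. Hole 13 mm diameter, 16 mm deep. A squeeze across the hexagon thus measures 22 to 25 mm, across the skirt 19 mm. Lying, its axis is 10 to 11 mm above the floor
- cap1: the same cap1; origin and sizes as for cap0
- cap2: the same cap2; origin and sizes as for cap0
- coupling0_mid (a point): bystander: pipe coupling, open at both ends, round 23 mm diameter with a hexagon band (26 mm) round its middle, 36 mm tall, standing; the point is at its centre
- coupling1_mid (a point): bystander: pipe coupling, open at both ends, round 23 mm diameter with a hexagon band (26 mm) round its middle, 36 mm tall, standing; the point is at its centre
- coupling2_mid (a point): bystander: pipe coupling, open at both ends, round 23 mm diameter with a hexagon band (26 mm) round its middle, 36 mm tall, standing; the point is at its centre
- bottle: bystander: white plastic bottle of thread sealant with a black cap, 54 mm diameter, 125 mm tall, standing; origin under its centre
- gasket: bystander: flat black rubber flange gasket ring, 84 mm outside, 44 mm inside, 5 mm thick, lying; origin under its centre
- tape: bystander: white roll, 54 mm diameter, 14 mm tall, lying flat; origin under its centre
- wrench_grip (a point): bystander: steel spanner 200 mm long lying flat on the right, along its own x; the point is on its handle

How it is judged:
By the outcome, as a careful person would: the job done as asked, in the order asked, and still so for the second after the job is handed in, while the arm keeps its last pose, push and grip.
It also fails if it takes over 72 s, if anything falls off the work surface, if the arm or the gripper's body presses on something with over 40 N, if the wrist force passes 120 N, or if a joint passes its speed limit or range.

ROBOT

A 7-joint arm with a two-finger parallel gripper is mounted at the origin on the work surface. World frame = base frame: x ahead of the robot, y to its left, z up, the work surface at z = 0. Lengths are in m, angles in rad, forces in N, time in s.
With the tool pointing down it reaches from about 0.4 to 0.875 m from the base axis. Payload 19.3 kg.
Tool frame: the origin (TCP) lies at the very end of the fingers, on their centre line; the grasp point (between the pads) lies 19 mm behind it; z points along the fingers, y is the direction in which the jaws open and shut (so a half turn about z gives the same grasp; the last joint's range is limited). The gripper opens to 85 mm and grips with 20 to 120 N. Pads are 22 mm wide; open, the fingers measure 114 mm over their backs; the gripper's body (76 mm by 85 mm) begins 54 mm behind the grasp point. The pads swing forward as they close: fully open they stand 13 mm farther back than shut.
Start: joints at [-1.339, 0.521, -0.036, 1.599, 0.021, 1.021, -0.113], TCP at [0.186, 0.597, 0.231] pointing down, gripper open.
Joint ranges: [-2.91, 2.91], [-0.3, 2.13], [-1.5, 1.42], [0.17, 2.43], [-1.26, 4.41], [0.16, 1.93], [-2.52, 2.52]. Speed limits (rad/s): [1.89, 1.89, 2.39, 2.39, 3.01, 3.01, 3.01].

INTERFACE

Orientations are given as [roll, pitch, yaw] about the fixed x, y, z axes, in that order (R = Rz(yaw) Ry(pitch) Rx(roll)).
In Python, from workcell import telemetry, imaging, ticket gives the robot as it stands.
- The arm moves only by the tool carry_out, never from a script. Its argument "series" is a list of rows, each a list of 7 numbers: the shift along the tool's x, y, z in m, then the turn, a rotation vector about the tool's x, y, z in rad, then the closure in counts, from 0 (fully open) to 255 (shut). In form: [[tx, ty, tz, ax, ay, az, jaw], ...]. A call has 1 to 10 rows; each row is the pose to reach, as a shift and turn from the pose commanded when the call began, along the tool's axes at that moment; what a row does not reach only later rows make up. A row lasts 1/8 s, in which the tool goes at most 62.5 mm and 10.7 degrees, less where a joint would pass 70% of its speed; a pose out of reach is approached as far as the arm can. A call with a gripper value outside its range is refused whole. The fingers move at their own pace and stop on an object; "force" is the grip in N (left out, the last holds). Time passes only in rows, so rows that repeat a pose let the fingers close. It gives the time, the measured TCP pose, the force and the opening at its end, in the units of the state.
- telemetry.observe(): the state, without advancing time (a new reading comes with each control period).
- imaging.grab_frame(name): name is "scene" or "top"; returns (picture, depth): 384x512x3 uint8, blue, green, red; 384x512 float32, m along the optical axis (not along the pixel's ray), 0 where there is no reading.
- imaging.camera_info(name): a dict with "mtx" (3x3 intrinsics, pixels), "extrinsics" (4x4, takes a point from camera to world coordinates). Camera axes: x right, y down, z forward; pixel columns grow to the right and rows downward; lengths in m; the calibration is good to about 2 mm. A picture is of the moment at which its call begins. camera_info takes no time and is no camera call.
- ticket.job_done(): hands the job in, once; it reports no verdict.
The state is a dict: "clock": time; "qpos": joint angles; "qd": joint speeds; "joint_efforts": joint torques, N m; "position": TCP position; "tool_rot": TCP orientation; "force": force on the tool from outside, world axes, zero at the start; "moment": the same for the moment, N m; "grip_width": finger opening in m.
Only numpy, scipy, OpenCV 4.12 (cv2) and the standard library are available. Lean on these libraries where they do the work, as an engineer would, in place of code of your own. Each camera call takes 0.05 s, during which the arm holds its last target.

## Working session

There is one attempt and no reset: what is moved stays moved. The work goes in short steps, Python scripts to look and compute and a tool call to move; the robot and the scene stay as the last step left them, time stands still between calls to the robot, and variables do not carry over. Pictures are saved under pics/ and viewed, and the job is handed in when it is done.

Besides the shell and the picture viewer there is one more tool, called as a command line: name --pt "numbers of a row" for each row, then --argument value for the rest. carry_out: Moves the arm, as the interface text tells. Its arguments: {"type":"object","properties":{"series":{"type":"array"},"force":{"type":"number"}},"required":["series"]}

```bash
ls; mkdir -p pics; cat > h.py <<'E'
import numpy as np, cv2
from scipy.spatial.transform import Rotation as R
from workcell import telemetry, imaging, ticket
def grab(n,tag,crop=None,scale=1):
    im,d=imaging.grab_frame(n); np.savez(f'{tag}.npz',im=im,d=d)
    o=im if crop is None else im[crop[1]:crop[3],crop[0]:crop[2]]
    if scale!=1:o=cv2.resize(o,None,fx=scale,fy=scale,interpolation=cv2.INTER_CUBIC)
    cv2.imwrite(f'pics/{tag}.png',o); return im,d
def pts(n,d):
    c=imaging.camera_info(n);K=np.array(c['mtx']);T=np.array(c['extrinsics'])
    v,u=np.mgrid[:d.shape[0],:d.shape[1]]
    P=np.stack([(u-K[0,2])/K[0,0]*d,(v-K[1,2])/K[1,1]*d,d],-1)
    return P@T[:3,:3].T+T[:3,3]
def ray(n,u,v,z):
    c=imaging.camera_info(n);K=np.array(c['mtx']);T=np.array(c['extrinsics'])
    r=T[:3,:3]@np.array([(u-K[0,2])/K[0,0],(v-K[1,2])/K[1,1],1]);o=T[:3,3]
    return o+r*(z-o[2])/r[2]
def proj(n,p):
    c=imaging.camera_info(n);K=np.array(c['mtx']);T=np.array(c['extrinsics'])
    q=T[:3,:3].T@(np.array(p)-T[:3,3]);q=K@q;return q[:2]/q[2]
E
python3 - <<'E'
from h import *
np.set_printoptions(precision=4,suppress=True)
print(telemetry.observe())
for n in('scene','top'):
    im,d=grab(n,n+'0'); c=imaging.camera_info(n); print(np.array(c['mtx']),np.array(c['extrinsics']))
E
```

```text
pics
{'clock': 0.0, 'qpos': array([-1.3392,  0.522 , -0.0363,  1.6   ,  0.0212,  1.0211, -0.1128]), 'qd': array([-0.0026,  0.0009,  0.0007,  0.0014, -0.0001,  0.0006,  0.0018]), 'joint_efforts': array([  0.0008, -92.712 ,   1.9803, -36.9937,   0.0178,   0.0082,
        -0.    ]), 'position': array([0.1857, 0.5964, 0.2307]), 'tool_rot': array([-3.1405,  0.    ,  2.8398]), 'force': array([0.175 , 0.1904, 0.6823]), 'moment': array([ 0.0051,  0.0233, -0.0247]), 'grip_width': 0.08554663015431334}
[[435.1697   0.     261.1536]
 [  0.     435.1697 192.5946]
 [  0.       0.       1.    ]] [[-0.5183  0.623  -0.5859  1.2396]
 [ 0.8551  0.3672 -0.366   0.358 ]
 [-0.0129 -0.6907 -0.723   0.9059]
 [ 0.      0.      0.      1.    ]]
[[396.6603   0.     254.608 ]
 [  0.     396.6603 189.4422]
 [  0.       0.       1.    ]] [[ 0.0006 -0.9893  0.1458  0.4215]
 [-0.9998 -0.0033 -0.0181 -0.0649]
 [ 0.0184 -0.1458 -0.9891  1.1274]
 [ 0.      0.      0.      1.    ]]
```

View pics/scene0.png

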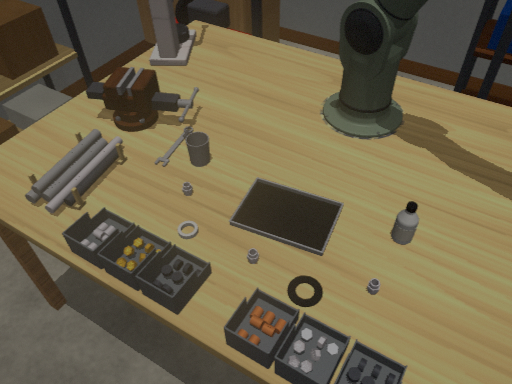

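View pics/top0.png

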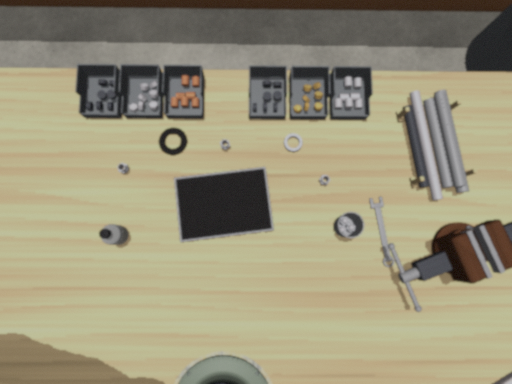

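The top view shows the cup, with three caps inside, at about (349,226), the tray at (223,204), couplings at (225,145), (123,168) and (324,180), and a spanner at (385,230) right of the cup. In the scene view the cup is at (199,150).

```bash
python3 - <<'E'
from h import *
np.set_printoptions(precision=4,suppress=True)
S=np.load('top0.npz');im=S['im'];P=pts('top',S['d'])
S2=np.load('scene0.npz');Q=pts('scene',S2['d'])
# cup rim: height near .085
for nm,X in(('top',P),('scene',Q)):
    z=X[...,2]; m=(z>0.078)&(z<0.092)
    a=X[m]; print(nm,len(a))
    m2=(np.abs(a[:,0]-0.43)<.12)&(np.abs(a[:,1]+.3)<.12)
    b=a[m2]; 
    if len(b): 
        (c,r)=cv2.minEnclosingCircle(b[:,:2].astype(np.float32)); print(nm,len(b),c,r,b.mean(0))
    # tray by rim
print('ray cup',ray('top',349,226,.085))
g=cv2.cvtColor(im,cv2.COLOR_BGR2GRAY)
m=((g<45)).astype(np.uint8); m[:160]=0
cs,_=cv2.findContours(m,cv2.RETR_EXTERNAL,cv2.CHAIN_APPROX_NONE)
c=max([c for c in cs if 150<c[:,0,0].mean()<290],key=cv2.contourArea)
w=np.array([ray('top',u,v,.004)[:2] for u,v in c[:,0]],np.float32)
print('tray floor',cv2.minAreaRect(w)); 
for q in cv2.boxPoints(cv2.minAreaRect(w)):print(q)
for nm,px in dict(c0=(225,145),c1=(123,168),c2=(324,180),bottle=(113,234),gask=(173,141),tape=(292,142),wr=(387,250),wr0=(377,203),wr1=(417,307)).items():
    print(nm,ray('top',*px,.02), P[px[1],px[0]])
sub=P[200:252,325:375,2]
print('inside cup z',np.percentile(sub,[1,10,50,90,99]))
cv2.imwrite('pics/cup0.png',cv2.resize(im[195:260,315:400],None,fx=8,fy=8,interpolation=cv2.INTER_CUBIC))
E
```

```text
top 859
top 119 (0.4829815924167633, -0.33765238523483276) 0.035392917692661285 [ 0.4835 -0.3406  0.0836]
scene 1150
scene 127 (0.48134779930114746, -0.3334055542945862) 0.037176527082920074 [ 0.4821 -0.3358  0.0837]
ray cup [ 0.4788 -0.3325  0.085 ]
tray floor ((0.5467270016670227, 0.004278093576431274), (0.16386768221855164, 0.24429826438426971), 7.269423007965088)
[0.45   0.1151]
[ 0.4809 -0.1273]
[ 0.6435 -0.1065]
[0.6125 0.1358]
c0 [ 0.7133 -0.0002  0.02  ] [ 0.7191  0.0011 -0.0022]
c1 [0.6448 0.2871 0.02  ] [0.6489 0.2934 0.    ]
c2 [ 0.6126 -0.2823  0.02  ] [ 0.6161 -0.2863 -0.0002]
bottle [0.4593 0.3055 0.02  ] [0.4567 0.28   0.0961]
gask [0.7242 0.1486 0.02  ] [ 0.7302  0.1529 -0.0019]
tape [ 0.7232 -0.1927  0.02  ] [ 0.7288 -0.1951 -0.0006]
wr [ 0.416 -0.453  0.02 ] [ 0.416  -0.4579  0.006 ]
wr0 [ 0.5472 -0.4309  0.02  ] [ 0.5485 -0.4344  0.0094]
wr1 [ 0.2626 -0.5278  0.02  ] [ 0.272  -0.5004  0.0855]
inside cup z [-0.0057 -0.0036 -0.0002  0.0493  0.086 ]
```

View pics/cup0.png

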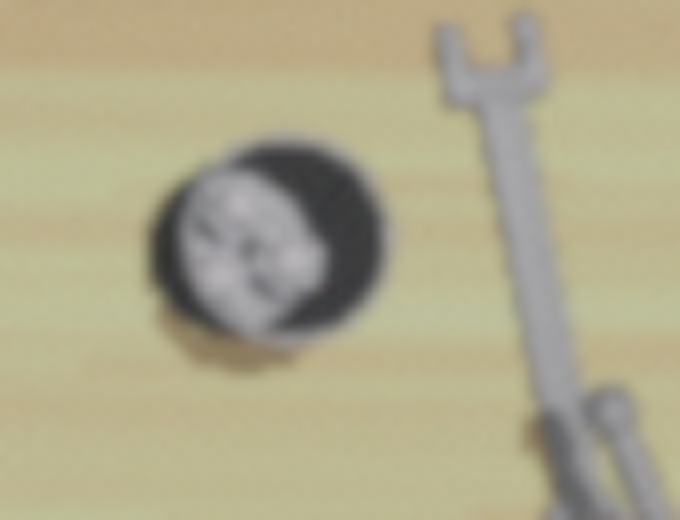

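```bash
cat >> h.py <<'E'
import json,sys
np.set_printoptions(precision=4,suppress=True)
def log():
    s=telemetry.observe()
    with open('log.jsonl','a') as f:f.write(json.dumps({k:(v.tolist() if hasattr(v,'tolist') else v) for k,v in s.items()})+'\n')
    return s
def plan(pos,Rt,s=None):
    s=s or log()
    Rc=R.from_euler('xyz',s['tool_rot']); p=Rc.inv().apply(np.array(pos)-s['position'])
    w=(Rc.inv()*Rt).as_rotvec()
    print('t',s['clock'],'q',s['qpos'],'pos',s['position'],'rot',s['tool_rot'],'w',s['grip_width'],'F',s['force'])
    print('SHIFT',np.round(p,4),'TURN',np.round(w,4),'rows>=',np.linalg.norm(p)/.0625,np.degrees(np.linalg.norm(w))/10.7)
def tool(az,pitch,roll=0):
    # tool z points at azimuth az, pitch below horizontal; jaw (y) horizontal then rolled about z
    z=np.array([np.cos(az)*np.cos(pitch),np.sin(az)*np.cos(pitch),-np.sin(pitch)])
    y=np.array([-np.sin(az),np.cos(az),0]); x=np.cross(y,z)
    return R.from_matrix(np.stack([x,y,z],1))*R.from_rotvec([0,0,roll])
E
python3 - <<'E'
from h import *
s=log()
plan([.45,.40,.32],R.from_euler('xyz',s['tool_rot']),s)
plan([.50,.0,.32],R.from_euler('xyz',s['tool_rot']),s)
E
```

```text
t 0.1 q [-1.3392  0.5219 -0.0363  1.5999  0.0212  1.0211 -0.1128] pos [0.1857 0.5965 0.2308] rot [-3.1406  0.0001  2.8397] w 0.0856044466796753 F [ 0.5871  0.3114 -0.7918]
SHIFT [-0.3107 -0.1091 -0.0891] TURN [0. 0. 0.] rows>= 5.4586199111381335 0.0
t 0.1 q [-1.3392  0.5219 -0.0363  1.5999  0.0212  1.0211 -0.1128] pos [0.1857 0.5965 0.2308] rot [-3.1406  0.0001  2.8397] w 0.0856044466796753 F [ 0.5871  0.3114 -0.7918]
SHIFT [-0.4774 -0.4762 -0.0887] TURN [0. 0. 0.] rows>= 10.881042696180167 0.0
```

carry_out --pt "-0.31 -0.11 -0.09 0 0 0 0" --pt "-0.31 -0.11 -0.09 0 0 0 0" --pt "-0.31 -0.11 -0.09 0 0 0 0" --pt "-0.31 -0.11 -0.09 0 0 0 0" --pt "-0.31 -0.11 -0.09 0 0 0 0" --pt "-0.31 -0.11 -0.09 0.2 0.3 0 0" --pt "-0.31 -0.11 -0.09 0.2 0.3 0.2 0"

```text
clock: 0.98
position: [0.4514, 0.3978, 0.3218]
tool_rot: [-2.945, -0.246, 2.667]
force: [-1.4, 0.8, -0.3]
grip_width: 0.0855
```

```bash
python3 - <<'E'
from h import *
plan([.50,.0,.34],tool(0,1.2,np.pi/2))
for rr in (0,np.pi/2,np.pi,-np.pi/2): plan([.50,.0,.34],tool(-1.2,1.0,rr))
E
```

```text
t 0.975 q [-0.7703  0.5782  0.058   1.311  -0.1824  1.5309  0.4365] pos [0.4514 0.3978 0.3218] rot [-2.9453 -0.2464  2.6674] w 0.08547762838512292 F [-1.3818  0.8054 -0.2653]
SHIFT [-0.2137 -0.3394 -0.0064] TURN [-0.6413 -0.3214  1.0877] rows>= 6.4182697781542775 6.976725151217881
t 0.975 q [-0.7703  0.5782  0.058   1.311  -0.1824  1.5309  0.4365] pos [0.4514 0.3978 0.3218] rot [-2.9453 -0.2464  2.6674] w 0.08547762838512292 F [-1.3818  0.8054 -0.2653]
SHIFT [-0.2137 -0.3394 -0.0064] TURN [-0.0567 -0.704   0.8083] rows>= 6.4182697781542775 5.747828140471928
t 0.975 q [-0.7703  0.5782  0.058   1.311  -0.1824  1.5309  0.4365] pos [0.4514 0.3978 0.3218] rot [-2.9453 -0.2464  2.6674] w 0.08547762838512292 F [-1.3818  0.8054 -0.2653]
SHIFT [-0.2137 -0.3394 -0.0064] TURN [-0.6684 -0.5687  2.2955] rows>= 6.4182697781542775 13.159237396655715
t 0.975 q [-0.7703  0.5782  0.058   1.311  -0.1824  1.5309  0.4365] pos [0.4514 0.3978 0.3218] rot [-2.9453 -0.2464  2.6674] w 0.08547762838512292 F [-1.3818  0.8054 -0.2653]
SHIFT [-0.2137 -0.3394 -0.0064] TURN [ 0.8543 -0.0688 -2.1893] rows>= 6.4182697781542775 12.58945564140485
t 0.975 q [-0.7703  0.5782  0.058   1.311  -0.1824  1.5309  0.4365] pos [0.4514 0.3978 0.3218] rot [-2.9453 -0.2464  2.6674] w 0.08547762838512292 F [-1.3818  0.8054 -0.2653]
SHIFT [-0.2137 -0.3394 -0.0064] TURN [ 0.4544 -0.534  -0.699 ] rows>= 6.4182697781542775 5.301550421527356
```

```bash
cat > fit.py <<'E'
from h import *
from scipy.optimize import least_squares
import itertools
L=[json.loads(l) for l in open('log.jsonl')]
def fk(x,sg,q):
    d,a,b,c,o1,o7,e1,e2=x
    q=np.array(q)*sg
    Rr=lambda ax,t:R.from_euler(ax,t)
    A=Rr('z',q[0]+o1)*Rr('y',q[1]); p=np.array([0,0,d])+A.apply([0,0,a]) if False else None
    A=Rr('z',q[0]+o1)*Rr('y',q[1])*Rr('z',q[2]); p=np.array([0,0,d])+A.apply([e1,0,a])
    B=A*Rr('y',q[3])*Rr('z',q[4]); p=p+(A*Rr('y',q[3])).apply([e2,0,b])
    C=B*Rr('y',q[5])*Rr('z',q[6]+o7); p=p+C.apply([0,0,c])
    return p,C
def res(x,sg):
    r=[]
    for s in L:
        p,C=fk(x,sg,s['qpos']); r+=list((p-s['position'])*3)+list((C.inv()*R.from_euler('xyz',s['tool_rot'])).as_rotvec())
    r+=list(np.array([x[0]-.36,x[1]-.45,x[2]-.45,x[3]-.3,0,0,x[6],x[7]])*1e-4)
    return np.array(r)
if __name__=='__main__':
    out=[]
    for s1,s3,s5,s7 in itertools.product((1,-1),repeat=4):
        sg=np.array([s1,1,s3,1,s5,1,s7])
        for o1 in(0,2.6,-2):
          for o7 in(0,1.57,3.14,-1.57):
            f=least_squares(res,[.36,.45,.45,.3,o1,o7,0,0],args=(sg,)); out.append((f.cost,tuple(sg),f.x))
    out.sort(key=lambda t:t[0])
    for o in out[:8]:print(o[0],o[1],o[2])
    o=out[0];json.dump(dict(sg=[int(v) for v in o[1]],x=o[2].tolist()),open('kin.json','w'))
E
python3 fit.py
```

```text
1.309149716222003e-07 (np.int64(-1), np.int64(1), np.int64(-1), np.int64(1), np.int64(-1), np.int64(1), np.int64(-1)) [-4.0274  1.7819 -0.1197 -0.7581 -0.      1.5708 -1.1321 -1.5597]
1.309149716222008e-07 (np.int64(-1), np.int64(1), np.int64(-1), np.int64(1), np.int64(-1), np.int64(1), np.int64(-1)) [-4.0274  1.7819 -0.1197 -0.7581 -0.      1.5708 -1.1321 -1.5597]
1.3091497162220087e-07 (np.int64(-1), np.int64(1), np.int64(-1), np.int64(1), np.int64(-1), np.int64(1), np.int64(-1)) [-4.0274  1.7819 -0.1197 -0.7581 -0.      1.5708 -1.1321 -1.5597]
1.3091497162220113e-07 (np.int64(-1), np.int64(1), np.int64(-1), np.int64(1), np.int64(-1), np.int64(1), np.int64(-1)) [-4.0274  1.7819 -0.1197 -0.7581 -0.      1.5708 -1.1321 -1.5597]
1.3091497162220238e-07 (np.int64(-1), np.int64(1), np.int64(-1), np.int64(1), np.int64(-1), np.int64(1), np.int64(-1)) [-4.0274  1.7819 -0.1197 -0.7581 -0.      1.5708 -1.1321 -1.5597]
1.309149716222024e-07 (np.int64(-1), np.int64(1), np.int64(-1), np.int64(1), np.int64(-1), np.int64(1), np.int64(-1)) [-4.0274  1.7819 -0.1197 -0.7581 -0.      1.5708 -1.1321 -1.5597]
1.3091497162220277e-07 (np.int64(-1), np.int64(1), np.int64(-1), np.int64(1), np.int64(-1), np.int64(1), np.int64(-1)) [-4.0274  1.7819 -0.1197 -0.7581 -0.      1.5708 -1.1321 -1.5597]
1.309149716222029e-07 (np.int64(-1), np.int64(1), np.int64(-1), np.int64(1), np.int64(-1), np.int64(1), np.int64(-1)) [-4.0274  1.7819 -0.1197 -0.7581 -0.     -4.7124 -1.1321 -1.5597]
```

```bash
cat > fit2.py <<'E'
from fit import *
sg=np.array([-1,1,-1,1,-1,1,-1])
def go(free_e):
    def r2(y):
        x=[*y[:4],0,np.pi/2,*(y[4:] if free_e else (0,0))]
        r=[]
        for s in L: r+=list(fk(x,sg,s['qpos'])[0]-s['position'])
        r+=list((np.array(x)-[.36,.45,.45,.3,0,np.pi/2,0,0])*2e-3)
        return np.array(r)
    f=least_squares(r2,[.36,.45,.45,.3]+([0,0] if free_e else []))
    print(f.x,np.abs(f.fun[:-8]).max()); return f.x
if __name__=='__main__':
    go(0);x=go(1)
E
python3 fit2.py
```

```text
[0.2875 0.3161 0.4844 0.0822] 0.07201113828605585
[-3.9227  1.7395 -0.108  -0.7397 -1.0999 -1.5277] 0.0015347151819357918
```

```bash
python3 - <<'E'
from h import *
s=log()
plan([.50,.1,.36],tool(-1.2,1.0,0),s)
E
```

```text
t 0.975 q [-0.7703  0.5782  0.058   1.311  -0.1824  1.5309  0.4365] pos [0.4514 0.3978 0.3218] rot [-2.9453 -0.2464  2.6674] w 0.08547762838512292 F [-1.3818  0.8054 -0.2653]
SHIFT [-0.1645 -0.2538 -0.0318] TURN [-0.0567 -0.704   0.8083] rows>= 4.865879280095111 5.747828140471928
```

carry_out --pt "-0.165 -0.254 -0.032 -0.057 -0.704 0.808 0" --pt "-0.165 -0.254 -0.032 -0.057 -0.704 0.808 0" --pt "-0.165 -0.254 -0.032 -0.057 -0.704 0.808 0" --pt "-0.165 -0.254 -0.032 -0.057 -0.704 0.808 0"

```text
clock: 1.48
position: [0.4906, 0.1529, 0.3531]
tool_rot: [-3.017, 0.347, 2.196]
force: [0.8, 0.7, -0.2]
grip_width: 0.0854
```

```bash
python3 - <<'E'
from h import *
plan([.50,-.05,.36],tool(-1.4,.7,0))
E
```

```text
t 1.475 q [-0.8909  0.282   0.3234  1.7296  0.2751  1.2677 -0.0701] pos [0.4906 0.1529 0.3531] rot [-3.017   0.3473  2.196 ] w 0.08535311539582549 F [ 0.7517  0.7051 -0.19  ]
SHIFT [-0.1622 -0.1039  0.0648] TURN [ 0.1426 -0.4888  0.4074] rows>= 3.251491825757019 3.491913153507555
```

carry_out --pt "-0.16 -0.1 0.065 0.14 -0.49 0.41 0" --pt "-0.16 -0.1 0.065 0.14 -0.49 0.41 0" --pt "-0.16 -0.1 0.065 0.14 -0.49 0.41 0" --pt "-0.16 -0.1 0.065 0.14 -0.49 0.41 0"

```text
clock: 1.98
position: [0.5017, -0.0471, 0.3579]
tool_rot: [3.14, 0.873, 1.738]
force: [0.4, 0.6, 0.1]
grip_width: 0.0852
```

```bash
python3 - <<'E'
from h import *
plan([.50,-.15,.36],tool(-1.57,.5,0))
E
cat > fit3.py <<'E'
from h import *
from scipy.optimize import least_squares
L=[json.loads(l) for l in open('log.jsonl')]
sg=np.array([-1,1,-1,1,-1,1,-1])
def frames(q):
    q=np.array(q)*sg; Z=lambda t:R.from_euler('z',t);Y=lambda t:R.from_euler('y',t)
    F=[Z(q[0])]; F.append(F[-1]*Y(q[1]));F.append(F[-1]*Z(q[2]));F.append(F[-1]*Y(q[3]));F.append(F[-1]*Z(q[4]));F.append(F[-1]*Y(q[5]));F.append(F[-1]*Z(q[6]+np.pi/2));return F
# linear in offsets: p = sum F_i o_i
def row(q):
    return np.hstack([np.eye(3)[:,2:]]+[f.as_matrix() for f in frames(q)[:6]]) 
def solve(lam=1e-3):
    A=np.vstack([row(s['qpos']) for s in L]);b=np.hstack([s['position'] for s in L])
    x0=np.zeros(19);x0[0]=.34;x0[1+8]=.45*0; x0[9]=.4;x0[15]=.4;x0[18]=.3
    n=19
    x=x0+np.linalg.lstsq(np.vstack([A,lam*np.eye(n)]),np.hstack([b-A@x0,np.zeros(n)]),rcond=None)[0]
    return x,A@x-b
def fkl(x,q): return row(q)@x, frames(q)[-1]
if __name__=='__main__':
    x,r=solve();print(x[0],x[1:].reshape(6,3),np.abs(r).max())
    for s in L:
        print((fkl(x,s['qpos'])[1].inv()*R.from_euler('xyz',s['tool_rot'])).magnitude())
E
python3 fit3.py
```

```text
t 1.975 q [-0.9369  0.3506  0.5247  1.9299  0.7058  1.2568 -0.5984] pos [ 0.5017 -0.0471  0.3579] rot [3.1403 0.8729 1.7385] w 0.08521585247672915 F [0.3633 0.6203 0.0872]
SHIFT [-0.0667 -0.019   0.0761] TURN [ 0.1393 -0.1975  0.0941] rows>= 1.647650349510111 1.3889780428515766
0.3324750882471748 [[ 0.0053  0.0032 -0.0075]
 [-0.0016  0.0032  0.0489]
 [-0.0037 -0.029   0.4489]
 [-0.0238 -0.029   0.0127]
 [ 0.0183 -0.0038  0.4127]
 [-0.0073 -0.0038  0.3093]] 3.14868598694229e-07
8.772614729465436e-16
3.373044788683898e-16
3.373044788683898e-16
3.373044788683898e-16
3.373044788683898e-16
3.373044788683898e-16
3.373044788683898e-16
4.877504447772789e-16
3.554447978966673e-16
```

```bash
cat > ik.py <<'E'
from fit3 import *
X,_=solve()
lo=np.array([-2.91,-.3,-1.5,.17,-1.26,.16,-2.52]);hi=np.array([2.91,2.13,1.42,2.43,4.41,1.93,2.52])
def ik(pos,Rt,q0):
    def f(q):
        p,C=fkl(X,q); return np.hstack([(p-pos)*10,(C.inv()*Rt).as_rotvec()*3,(q-q0)*.003])
    s=least_squares(f,np.clip(q0,lo+.01,hi-.01),bounds=(lo,hi))
    p,C=fkl(X,s.x); return s.x,np.linalg.norm(p-pos),(C.inv()*Rt).magnitude()
def path(p0,R0,p1,R1,q,n=12):
    w=(R0.inv()*R1).as_rotvec()
    for k in range(1,n+1):
        q,e,a=ik(p0+(p1-p0)*k/n,R0*R.from_rotvec(w*k/n),q)
    return q,e,a
def wrist(q): # wrist point & elbow
    F=frames(q);p=row(q)@X; return p-F[5].apply([0,0,.31])
E
python3 - <<'E'
from ik import *
s=log();q0=np.array(s['qpos'])
cup=np.array([.4815,-.3355,.062])
for az in(-.6,-1.0,-1.3,-1.57,-1.9):
  for p in(.3,.5,.7):
   for rl in (0,np.pi):
    Rg=tool(az,p,rl); tcp=cup+Rg.apply([0,0,.019])
    pre=tcp-Rg.apply([0,0,.12])+[0,0,.08]
    Rs=R.from_euler('xyz',s['tool_rot'])
    q,e,a=path(s['position'],Rs,pre,Rg,q0)
    q2,e2,a2=path(pre,Rg,tcp,Rg,q)
    out=[]
    for dr in(-1,1):
      # lift and roll over tray
      pp=np.array([.53,-.05,.10]); Rm=Rg*R.from_rotvec([0,0,dr*np.pi/2]);Re=Rg*R.from_rotvec([0,0,dr*np.pi])
      q3,e3,a3=path(tcp,Rg,pp,Rm,q2);q4,e4,a4=path(pp,Rm,pp,Re,q3)
      out.append((dr,round(e4,3),round(a4,2),np.round(q4,2)))
    print(az,p,round(rl,1),'grasp',round(e2,3),round(a2,2),np.round(q2,2),'wr',np.round(wrist(q2),2));
    for o in out:print('     ',*o)
E
```

```text
-0.6 0.3 0 grasp 0.017 0.02 [ 1.82  2.13 -1.38  2.43  3.26  1.3   0.41] wr [ 0.26 -0.19  0.13]
      -1 0.011 0.03 [-1.52  2.13  1.27  2.43  3.63  0.6  -1.05]
      1 0.082 0.35 [ 0.98  2.13 -1.5   2.43  3.5   1.93 -2.52]
-0.6 0.3 3.1 grasp 0.244 0.6 [-0.95 -0.3   1.42  2.41  1.15  0.16 -2.52] wr [ 0.2  -0.24  0.51]
      -1 0.193 0.44 [-2.05 -0.3   1.42  2.43  1.45  1.04 -0.61]
      1 0.161 1.01 [ 1.65  0.96 -1.14  2.26 -1.26  0.16 -2.52]
-0.6 0.5 0 grasp 0.013 0.01 [-0.21  1.35  0.82  2.43  3.16  1.36 -2.52] wr [ 0.28 -0.2   0.2 ]
      -1 0.013 0.04 [-1.38  1.99  1.42  2.43  3.84  0.82 -1.01]
      1 0.086 0.43 [ 1.02  2.13 -1.5   2.43  3.38  1.93 -2.52]
-0.6 0.5 3.1 grasp 0.033 0.1 [ 1.86  2.13 -1.5   2.43  2.95  1.3  -2.52] wr [ 0.26 -0.22  0.16]
      -1 0.02 0.06 [-1.17  1.22  0.85  2.43  2.56  0.52 -2.52]
      1 0.214 0.79 [ 2.68  2.13 -0.59  2.43 -1.26  0.16 -0.94]
-0.6 0.7 0 grasp 0.0 0.0 [-0.19  1.18  0.87  2.41  3.44  1.12 -2.52] wr [ 0.3  -0.21  0.25]
      -1 0.004 0.01 [-1.24  1.7   1.42  2.43  3.94  0.88 -0.77]
      1 0.101 0.51 [ 1.06  2.13 -1.5   2.43  3.26  1.93
[... 4757 characters left out ...]
 0.4 [-1.1   1.66  1.42  1.95 -1.    0.92 -2.52]
-1.9 0.5 3.1 grasp 0.0 0.0 [-0.08  1.01  0.17  1.85  1.05  1.05  1.94] wr [ 0.56 -0.09  0.2 ]
      -1 0.288 1.27 [-0.31  1.45 -0.87  2.43  1.17  1.93  2.52]
      1 0.0 0.0 [-0.85  1.19  0.72  1.61  0.17  1.19 -0.72]
-1.9 0.7 0 grasp 0.0 0.0 [-0.28  1.05  0.56  1.87  0.62  0.64 -0.81] wr [ 0.55 -0.12  0.25]
      -1 0.0 0.0 [-0.19  0.85 -0.29  1.71  0.79  1.43  1.89]
      1 0.051 0.31 [-1.04  1.56  1.42  1.93 -1.04  0.98 -2.52]
-1.9 0.7 3.1 grasp 0.0 0.0 [-0.03  0.92  0.19  1.89  0.98  0.88  2.06] wr [ 0.55 -0.12  0.25]
      -1 0.259 1.29 [-0.34  1.44 -0.78  2.43  1.34  1.93  2.52]
      1 0.0 0.0 [-0.85  1.11  0.77  1.68  0.03  1.06 -0.59]
```

```bash
python3 - <<'E'
from ik import *
s=log()
cup=np.array([.4815,-.3355,.062]);Rg=tool(-np.pi/2,.5,0)
tcp=cup+Rg.apply([0,0,.024]);pre=tcp-Rg.apply([0,0,.12])
print(tcp,pre)
plan(pre,Rg,s)
E
```

```text
[ 0.4815 -0.3566  0.0505] [ 0.4815 -0.2513  0.108 ]
t 1.975 q [-0.9369  0.3506  0.5247  1.9299  0.7058  1.2568 -0.5984] pos [ 0.5017 -0.0471  0.3579] rot [3.1403 0.8729 1.7385] w 0.08521585247672915 F [0.3633 0.6203 0.0872]
SHIFT [ 0.0642 -0.0544  0.3121] TURN [ 0.14   -0.1975  0.0946] rows>= 5.1727693800914505 1.3917338139670148
```

carry_out --pt "0.012 -0.01 0.06 0.07 -0.1 0.05 0" --pt "0.025 -0.02 0.12 0.14 -0.198 0.095 0" --pt "0.038 -0.033 0.185 0.14 -0.198 0.095 0" --pt "0.051 -0.043 0.245 0.14 -0.198 0.095 0" --pt "0.06 -0.051 0.29 0.14 -0.198 0.095 0" --pt "0.064 -0.054 0.312 0.14 -0.198 0.095 0" --pt "0.064 -0.054 0.312 0.14 -0.198 0.095 0"

```text
clock: 2.85
position: [0.4825, -0.2483, 0.1067]
tool_rot: [-3.134, 1.069, 1.581]
force: [0.4, 0.2, -0.5]
grip_width: 0.0855
```

```bash
python3 - <<'E'
from ik import *
s=log()
cup=np.array([.4815,-.3355,.062]);Rg=tool(-np.pi/2,.5,0)
tcp=cup+Rg.apply([0,0,.024])
plan(tcp,Rg,s)
im,d=grab('top','top1',(256,130,456,280),4)
im,d=grab('scene','scene1',(130,80,330,230),4)
E
```

```text
t 2.85 q [-0.6441  0.9863  0.6114  2.1203  0.9809  0.6619 -1.1424] pos [ 0.4825 -0.2483  0.1067] rot [-3.1341  1.0688  1.5809] w 0.08545351944934886 F [ 0.379   0.1577 -0.4568]
SHIFT [-0.0029 -0.0012  0.1219] TURN [ 0.0014 -0.002   0.0049] rows>= 1.9512674834101607 0.02916136309763095
```

View pics/top1.png

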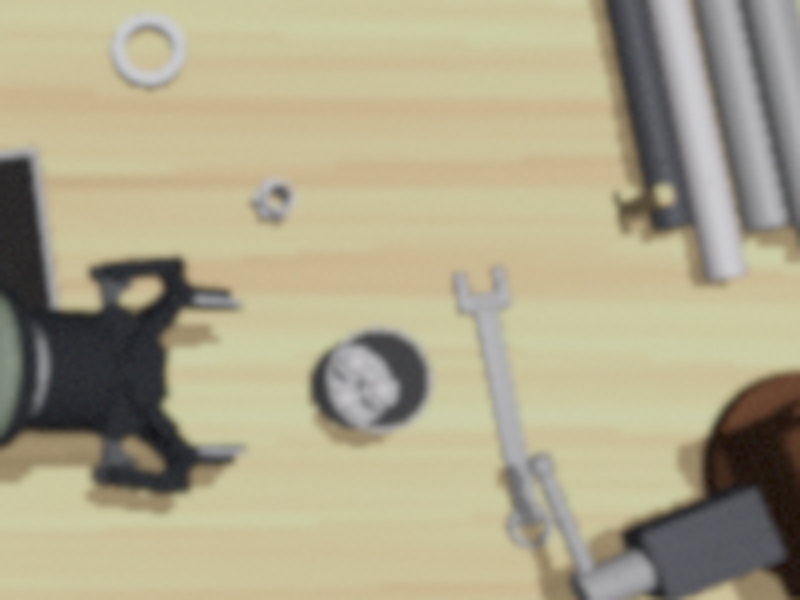

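View pics/scene1.png

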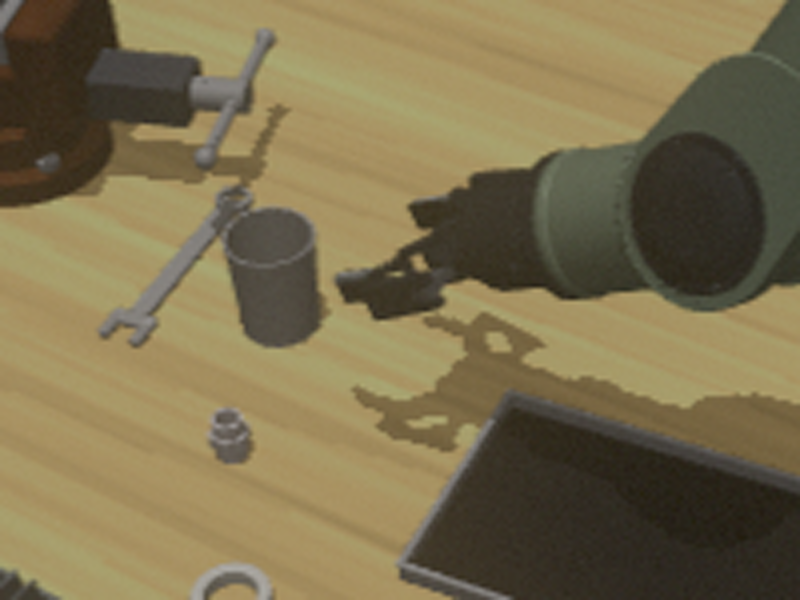

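Top view: the open fingers are at crop rows 297 and 455 (centre about 376), and the cup rim is centred at about (378,381). They are nearly lined up. I'll check the small offset numerically.

```bash
python3 - <<'E'
from ik import *
print(ray('top',350.5,225.2,.085), proj('top',[.4825,-.2483,.1067]),proj('top',[.4825,-.2483+.011,.1067+.006]),proj('top',[.4815,-.3355,.085]))
print(ray('top',315.5,224.2,.1067))
S=np.load('scene1.npz');Q=pts('scene',S['d']);S=np.load('top1.npz');P=pts('top',S['d'])
for X in(Q,P):
  z=X[...,2];m=(z>.079)&(z<.09)&(abs(X[...,0]-.4815)<.05)&(abs(X[...,1]+.3355)<.05)
  b=X[m];A=np.c_[2*b[:,:2],np.ones(len(b))]
  # inside rim pixels could be included; Kasa fit
  s=np.linalg.lstsq(A,(b[:,:2]**2).sum(1),rcond=None)[0];print(len(b),s[:2],np.sqrt(s[2]+s[:2]@s[:2]))
E
```

```text
[ 0.4809 -0.3366  0.085 ] [318.5337 224.0307] [314.6678 223.8838] [350.0834 224.9585]
[ 0.4821 -0.2405  0.1067]
122 [ 0.4835 -0.3348] 0.032932329325974806
114 [ 0.4831 -0.3369] 0.0332839683028342
```

carry_out --pt "-0.001 0 0.04 0 0 0 0" --pt "-0.003 0 0.08 0 0 0 0" --pt "-0.003 0 0.105 0 0 0 0" --pt "-0.003 0 0.122 0 0 0 0" --pt "-0.003 0 0.122 0 0 0 0"

```text
clock: 3.58
position: [0.4843, -0.3555, 0.0515]
tool_rot: [-3.141, 1.068, 1.577]
force: [-0.4, -0.2, 1.5]
grip_width: 0.0851
```

```bash
python3 - <<'E'
from ik import *
s=log(); print(s['position'],s['force'])
im,d=grab('top','top2',(256,130,456,280),4)
E
```

```text
[ 0.4843 -0.3555  0.0515] [-0.4339 -0.2077  1.4622]
```

View pics/top2.png

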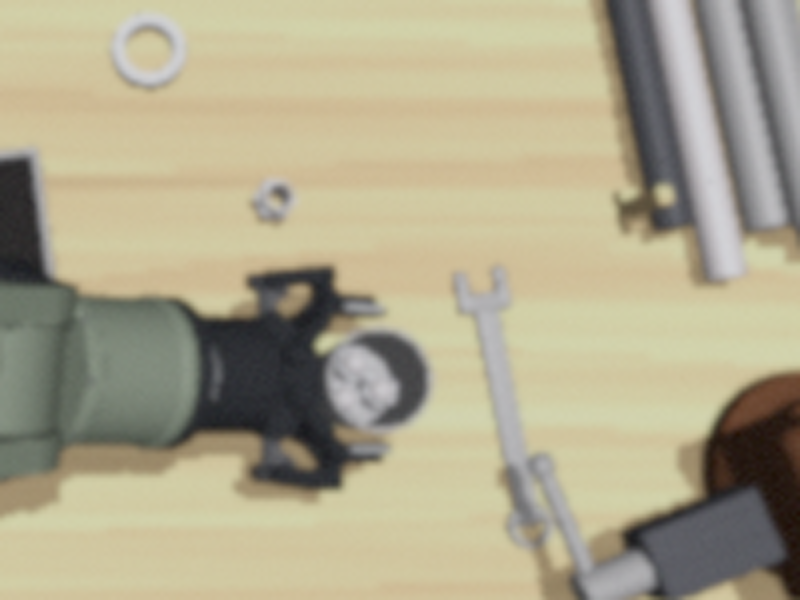

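The fingers straddle the cup (crop rows 305 and 452, rim centre 381). Their tips are only just past its axis (column 385 against 378), so I'll go 4 mm further and close.

carry_out --pt "0 -0.002 0.004 0 0 0 0" --pt "0 -0.002 0.004 0 0 0 120" --pt "0 -0.002 0.004 0 0 0 200" --pt "0 -0.002 0.004 0 0 0 200" --pt "0 -0.002 0.004 0 0 0 255" --pt "0 -0.002 0.004 0 0 0 255" --force 60

```text
clock: 4.38
position: [0.4823, -0.3591, 0.0499]
tool_rot: [-3.14, 1.068, 1.577]
force: [1.2, 3.1, 6.0]
grip_width: 0.0664
```

```bash
python3 - <<'E'
from ik import *
s=log(); print(s['position'],s['force'],s['grip_width'])
im,d=grab('scene','scene3',(130,80,330,230),4)
E
```

```text
[ 0.4823 -0.3591  0.0499] [1.1722 3.076  5.9747] 0.06639176843440803
```

View pics/scene3.png

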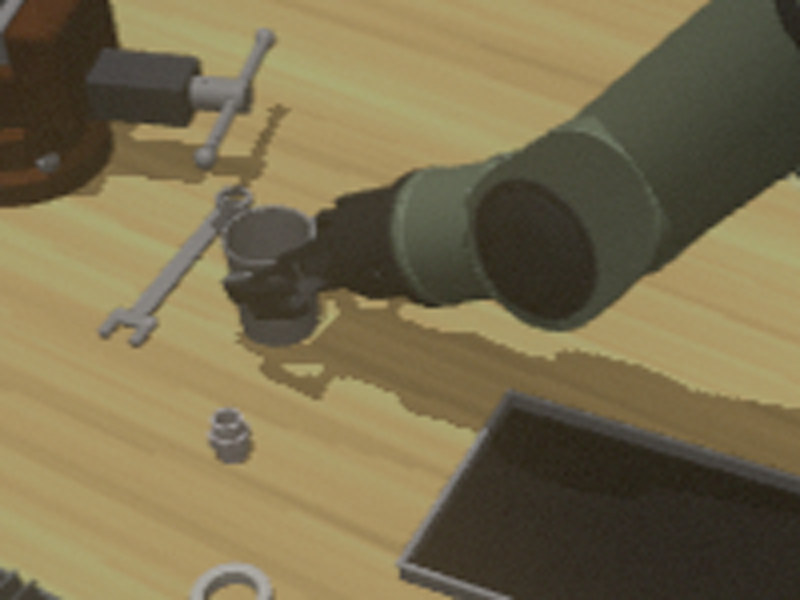

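The cup is gripped upright at 66.4 mm. Next I lift it and carry it upright to the tray.

carry_out --pt "-0.018 0 -0.01 0 0 0 255" --pt "-0.044 0 -0.024 0 0 0 255" --pt "-0.044 0.006 -0.064 0 0 0 255" --pt "-0.026 0.013 -0.11 0 0 0 255" --pt "0.0 0.02 -0.156 0 0 0 255" --pt "0.025 0.026 -0.2 0 0 0 255" --pt "0.05 0.032 -0.24 0 0 0 255" --pt "0.07 0.037 -0.264 0 0 0 255" --pt "0.079 0.038 -0.272 0 0 0 255" --pt "0.079 0.038 -0.272 0 0 0 255"

```text
clock: 5.68
position: [0.5185, -0.0824, 0.111]
tool_rot: [-3.138, 1.067, 1.579]
force: [0.7, -1.2, -3.3]
grip_width: 0.0661
```

```bash
python3 - <<'E'
from ik import *
s=log(); q0=np.array(s['qpos']);x,r=solve();print(np.abs(r).max(),q0,s['position'],s['tool_rot'],s['grip_width'],s['force'])
Rs=R.from_euler('xyz',s['tool_rot']);g=s['position']-Rs.apply([0,0,.026]);print('grip pt',g, 'cup axis elev now', Rs.apply(Rs.inv().apply([0,0,1])))
u=Rs.inv().apply([0,0,1])
# sequence : roll in stages at fixed grip point, then pitch
q=q0;pp=s['position'];Rp=Rs
for ro,pi in((-40,0),(-80,0),(-120,0),(-150,0),(-180,0),(-180,12)):
    Rn=R.from_rotvec(np.radians(pi)*np.array([1.,0,0])*-1)*Rs*R.from_rotvec([0,0,np.radians(ro)])
    pn=g+Rn.apply([0,0,.026]);q,e,a=path(pp,Rp,pn,Rn,q,4);pp=pn;Rp=Rn
    m=Rn.apply(u);print(ro,pi,'mouth dir',m,'elev',np.degrees(np.arcsin(m[2])),'rim ctr',g+.023*m,'foot',g-.062*m,'e',round(e,4),round(a,3),q,'toolz',Rn.apply([0,0,1]))
grab('scene','scene4',(130,80,330,230),4)
E
```

```text
1.3117953963359685e-07 [-0.8148  0.9556  0.4775  1.9304  0.686   0.9725 -1.0012] [ 0.5185 -0.0824  0.111 ] [-3.1382  1.0672  1.5793] 0.06612220275041793 [ 0.6793 -1.1835 -3.295 ]
grip pt [ 0.5184 -0.0597  0.1235] cup axis elev now [ 0. -0.  1.]
-40 0 mouth dir [0.5625 0.1015 0.8205] elev 55.138420372828776 rim ctr [ 0.5313 -0.0573  0.1424] foot [ 0.4835 -0.0659  0.0726] e 0.0 0.0 [-0.7127  0.912   0.3254  1.9251  0.7894  1.0615 -0.3951] toolz [ 0.004  -0.8758 -0.4826]
-80 0 mouth dir [0.8609 0.3532 0.3661] elev 21.476212091284317 rim ctr [ 0.5382 -0.0515  0.1319] foot [ 0.465  -0.0816  0.1008] e 0.0 0.0 [-0.618   0.886   0.1893  1.92    0.8662  1.1425  0.2371] toolz [ 0.004  -0.8758 -0.4826]
-120 0 mouth dir [ 0.7556  0.6375 -0.1506] elev -8.663609032874877 rim ctr [ 0.5358 -0.045   0.12  ] foot [ 0.4715 -0.0992  0.1329] e 0.0 0.0 [-0.5316  0.8721  0.0676  1.9153  0.9262  1.2156  0.8859] toolz [ 0.004  -0.8758 -0.4826]
-150 0 mouth dir [ 0.4343  0.7907 -0.4314] elev -25.556877696646428 rim ctr [ 0.5284 -0.0415  0.1136] foot [ 0.4915 -0.1087  0.1503] e 0.0 0.0 [-0.4718  0.8674 -0.0159  1.9119  0.9639  1.2664  1.3796] toolz [ 0.004  -0.8758 -0.4826]
-180 0 mouth dir [-0.0039  0.8454 -0.5342] elev -32.28813336167565 rim ctr [ 0.5183 -0.0402  0.1112] foot [ 0.5186 -0.1121  0.1566] e 0.0 0.0 [-0.4161  0.8666 -0.0935  1.9088  0.9971  1.3141  1.8777] toolz [ 0.004  -0.8758 -0.4826]
-180 12 mouth dir [-0.0039  0.7158 -0.6983] elev -44.28798527835804 rim ctr [ 0.5183 -0.0432  0.1075] foot [ 0.5186 -0.104   0.1668] e 0.0 0.0 [-0.497   0.9823 -0.0345  1.864   1.0126  1.4527  1.8182] toolz [ 0.004 -0.957 -0.29 ]
```

View pics/scene4.png

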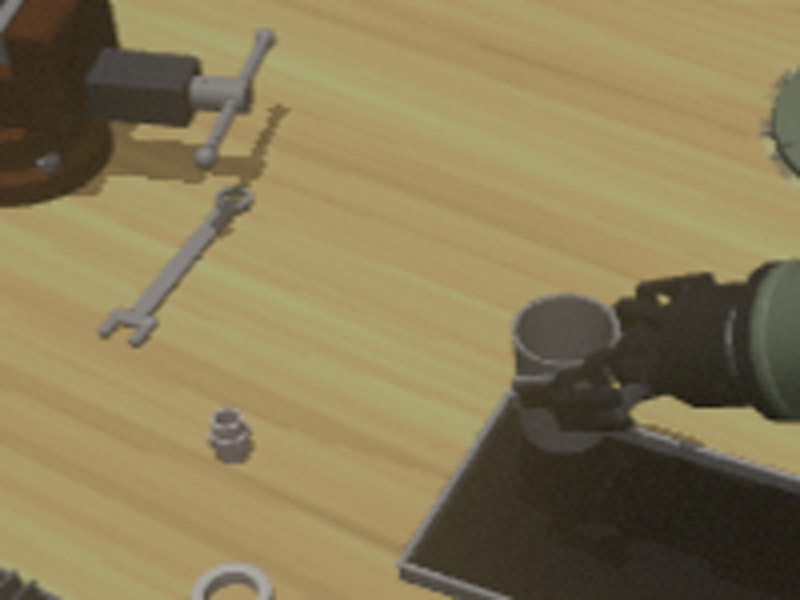

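carry_out --pt "0.004 -0.002 0.002 0 0 -0.15 255" --pt "0.008 -0.004 0.004 0 0 -0.32 255" --pt "0.012 -0.006 0.006 0 0 -0.49 255" --pt "0.015 -0.008 0.008 0 0 -0.66 255" --pt "0.018 -0.01 0.01 0 0 -0.83 255" --pt "0.021 -0.011 0.012 0 0 -1.0 255" --pt "0.025 -0.013 0.014 0 0 -1.17 255" --pt "0.029 -0.0135 0.016 0 0 -1.32 255" --pt "0.029 -0.0135 0.016 0 0 -1.4 255" --pt "0.029 -0.0135 0.016 0 0 -1.4 255"

```text
clock: 6.98
position: [0.5047, -0.0842, 0.0784]
tool_rot: [-2.08, 0.149, 3.061]
force: [0.0, -1.1, -2.8]
grip_width: 0.0662
```

```bash
python3 - <<'E'
from ik import *
s=log(); print(s['qpos'],s['position'],s['tool_rot'],s['grip_width'],s['force'])
Rs=R.from_euler('xyz',s['tool_rot']);g=s['position']-Rs.apply([0,0,.026]);print('grip pt',g)
# plan: roll additional -100 with small lowering to .08
for ro,h in((-100*np.pi/180,.08),):
    R2=Rs*R.from_rotvec([0,0,ro]); plan(np.array([.505,-.06,h])+R2.apply([0,0,.026]),R2,s)
E
```

```text
[-0.6141  0.9388  0.169   1.9423  0.8841  1.107   0.1657] [ 0.5047 -0.0842  0.0784] [-2.0799  0.1486  3.0615] 0.06617025520860785 [ 0.0071 -1.1218 -2.7769]
grip pt [ 0.5047 -0.0614  0.0909]
t 6.975 q [-0.6141  0.9388  0.169   1.9423  0.8841  1.107   0.1657] pos [ 0.5047 -0.0842  0.0784] rot [-2.0799  0.1486  3.0615] w 0.06617025520860785 F [ 0.0071 -1.1218 -2.7769]
SHIFT [0.0014 0.0102 0.004 ] TURN [ 0.     -0.     -1.7453] rows>= 0.17622146333523223 9.345794392523365
```

carry_out --pt "0 0.002 0 0 0 -0.1 255" --pt "0 0.003 0.001 0 0 -0.2 255" --pt "0 0.004 0.002 0 0 -0.3 255" --pt "0.001 0.005 0.002 0 0 -0.4 255" --pt "0.001 0.006 0.003 0 0 -0.5 255" --pt "0.001 0.007 0.003 0 0 -0.6 255" --pt "0.001 0.008 0.003 0 0 -0.7 255" --pt "0.001 0.009 0.004 0 0 -0.8 255" --pt "0.001 0.01 0.004 0 0 -0.9 255" --pt "0.001 0.01 0.004 0 0 -1.0 255"

```text
clock: 8.22
position: [0.5056, -0.0822, 0.0675]
tool_rot: [-2.256, -0.704, -2.652]
force: [-0.1, 0.0, -2.5]
grip_width: 0.0661
```

```bash
python3 - <<'E'
from ik import *
s=log(); print(s['qpos'],s['position'],s['tool_rot'],s['grip_width'],s['force'])
grab('scene','scene5',(200,130,400,280),4)
E
```

```text
[-0.4909  0.9439 -0.005   1.9276  0.9749  1.2118  1.0837] [ 0.5056 -0.0822  0.0675] [-2.2555 -0.7043 -2.6518] 0.06606218632566199 [-0.1455  0.0465 -2.4704]
```

View pics/scene5.png

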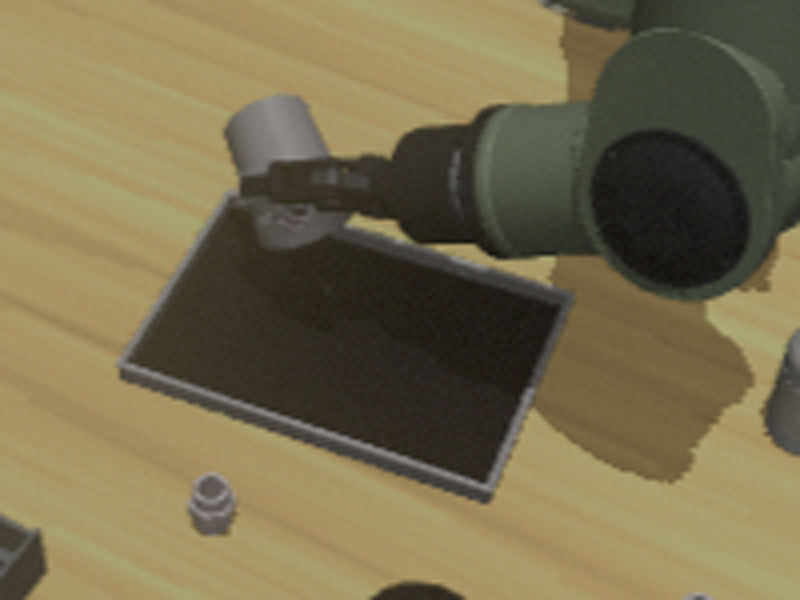

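The cup at crop (280,180) is tilted mouth-down over the tray's near-right end, and no caps are out yet. I'll keep rolling it.

carry_out --pt "0 0 0 0 0 -0.08 255" --pt "0 0 0 0 0 -0.16 255" --pt "0 0 0 0 0 -0.24 255" --pt "0 0 0 0 0 -0.32 255" --pt "0 0 0 0 0 -0.4 255" --pt "0 0 0 0 0 -0.48 255" --pt "0 0 0 0 0 -0.56 255" --pt "0 0 0 0 0 -0.64 255" --pt "0 0 0 0 0 -0.72 255" --pt "0 0 0 0 0 -0.74 255"

```text
clock: 9.52
position: [0.5057, -0.0821, 0.0676]
tool_rot: [-3.137, -1.068, -1.572]
force: [-0.5, 0.3, -0.5]
grip_width: 0.066
```

```bash
python3 - <<'E'
from ik import *
s=log(); print(s['qpos'],s['position'],s['tool_rot'],s['grip_width'],s['force'])
grab('scene','scene6',(200,130,400,280),4)
Rs=R.from_euler('xyz',s['tool_rot']);g=s['position']-Rs.apply([0,0,.026]);print('grip pt',g)
R2=R.from_rotvec([-np.radians(20),0,0])*Rs
pn=np.array([g[0],g[1],.078])+R2.apply([0,0,.026]);plan(pn,R2,s)
print(path(s['position'],Rs,pn,R2,np.array(s['qpos']),6))
E
```

```text
[-0.4108  0.9424 -0.1151  1.9229  1.0257  1.2858  1.7831] [ 0.5057 -0.0821  0.0676] [-3.1373 -1.068  -1.5721] 0.06604534625919774 [-0.5177  0.3071 -0.4501]
grip pt [ 0.5056 -0.0593  0.0802]
t 9.525 q [-0.4108  0.9424 -0.1151  1.9229  1.0257  1.2858  1.7831] pos [ 0.5057 -0.0821  0.0676] rot [-3.1373 -1.068  -1.5721] w 0.06604534625919774 F [-0.5177  0.3071 -0.4501]
SHIFT [ 0.007  -0.     -0.0005] TURN [ 0.0002  0.3491 -0.0011] rows>= 0.112416263430968 1.8691588785046733
(array([-0.5366,  1.1452, -0.0157,  1.8223,  1.0175,  1.5199,  1.7117]), np.float64(1.0604837378924478e-08), 6.890365599496732e-08)
```

View pics/scene6.png

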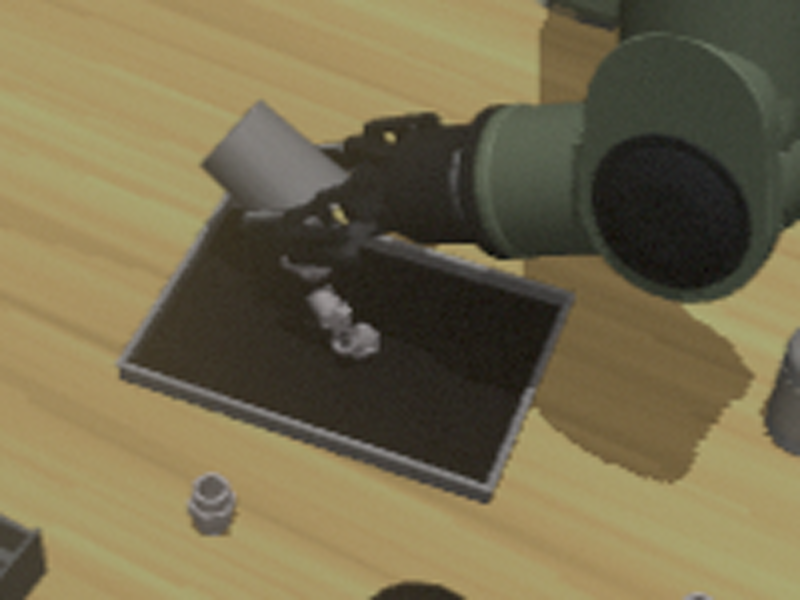

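Two caps lie at crop (330,305) and (355,340), and a third may be at (305,265) below the rim. The force fell by about 2 N, which fits three caps. I'll tip further while rising slightly to be sure.

carry_out --pt "0.012 0 -0.006 0 0.08 0 255" --pt "0.024 0 -0.013 0 0.18 0 255" --pt "0.034 0 -0.018 0 0.3 0 255" --pt "0.044 0 -0.022 0 0.35 0 255" --pt "0.044 0 -0.022 0 0.35 0 255"

```text
clock: 10.2
position: [0.5058, -0.0836, 0.1166]
tool_rot: [-3.134, -1.417, -1.575]
force: [-0.0, -0.3, -1.4]
grip_width: 0.0659
```

```bash
python3 - <<'E'
from ik import *
s=log(); print(s['qpos'],s['position'],s['tool_rot'],s['grip_width'],s['force'])
grab('scene','scene7',(200,130,400,280),4)
grab('top','top7',(150,130,350,280),4)
E
```

```text
[-0.5374  1.0635 -0.0181  1.8558  1.0143  1.5469  1.7516] [ 0.5058 -0.0836  0.1166] [-3.1337 -1.417  -1.5746] 0.06591096820610733 [-0.0111 -0.2948 -1.4493]
```

View pics/scene7.png

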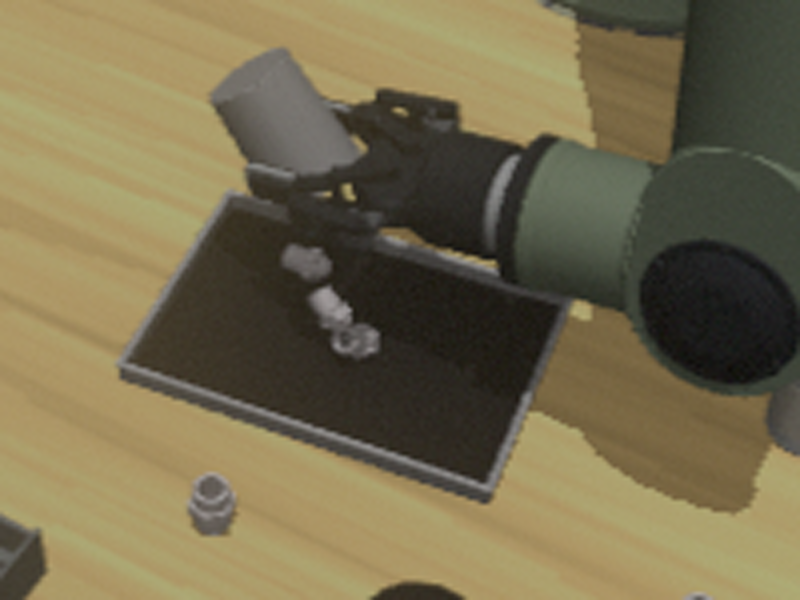

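View pics/top7.png

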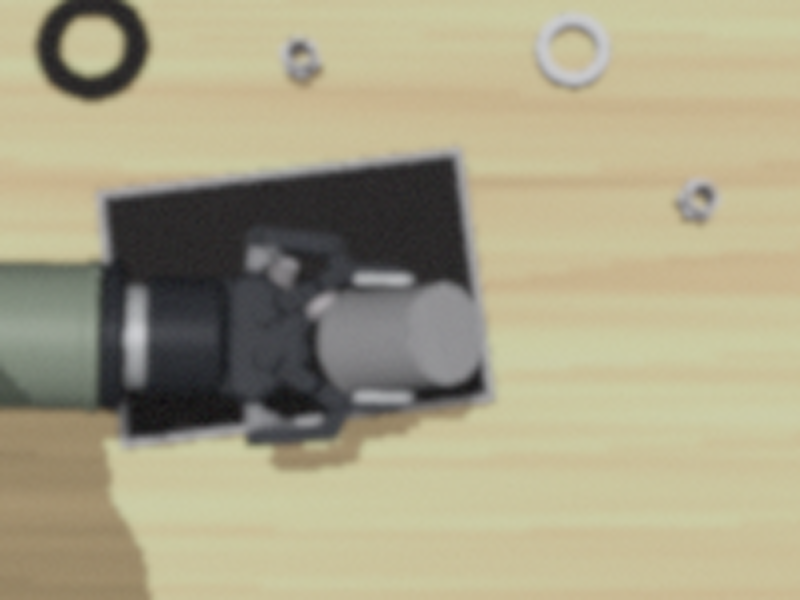

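All three caps lie in the tray at crop (305,262), (330,305) and (355,340), and the cup mouth is clear. Now I'll bring the cup upright and carry it to the right side of the tray.

```bash
python3 - <<'E'
from ik import *
s=log(); q0=np.array(s['qpos'])
Rs=R.from_euler('xyz',s['tool_rot']);Rg=R.from_euler('xyz',[-3.14,1.068,1.577])
g=s['position']-Rs.apply([0,0,.026]);print(g)
R1=Rg*R.from_rotvec([0,0,-1.5]);p1=np.array([.49,-.15,.15])+R1.apply([0,0,.026])
plan(p1,R1,s)
q1,e,a=path(s['position'],Rs,p1,R1,q0,10);print(q1,e,a)
p2=np.array([.47,-.225,.105])+Rg.apply([0,0,.026])
s2=dict(s);s2['position']=p1;s2['tool_rot']=R1.as_euler('xyz');plan(p2,Rg,s2);print(path(p1,R1,p2,Rg,q1,10))
E
```

```text
[ 0.5057 -0.0581  0.1207]
t 10.3 q [-0.5363  1.0624 -0.0187  1.8558  1.0143  1.5464  1.752 ] pos [ 0.5058 -0.0838  0.1167] rot [-3.1323 -1.4155 -1.5767] w 0.06673490295254181 F [-0.127  -0.3661 -1.568 ]
SHIFT [0.0343 0.016  0.0847] TURN [-0.2844 -0.2659  1.6208] rows>= 1.4840447125133447 8.92602433656574
[-0.5098  0.8027  0.2192  2.0667  1.0134  1.0522  0.3013] 5.4266290546219504e-08 3.436589947031539e-07
t 10.3 q [-0.5363  1.0624 -0.0187  1.8558  1.0143  1.5464  1.752 ] pos [ 0.4901 -0.1728  0.1375] rot [-2.0746  0.0613  3.1122] w 0.06673490295254181 F [-0.127  -0.3661 -1.568 ]
SHIFT [0.0205 0.0019 0.0873] TURN [-0.   0.   1.5] rows>= 1.4355486755941085 8.032118623329296
(array([-0.5947,  0.9772,  0.5215,  2.1458,  1.0733,  0.703 , -1.2614]), np.float64(6.165451081937047e-08), 4.0589393108276704e-07)
```

carry_out --pt "0.015 0.002 0 0 0 0 255" --pt "0.03 0.004 0.01 -0.05 -0.05 0.2 255" --pt "0.034 0.007 0.02 -0.08 -0.08 0.38 255" --pt "0.034 0.009 0.035 -0.11 -0.1 0.56 255" --pt "0.034 0.011 0.05 -0.14 -0.13 0.74 255" --pt "0.034 0.012 0.06 -0.17 -0.16 0.92 255" --pt "0.034 0.013 0.07 -0.2 -0.19 1.1 255" --pt "0.034 0.015 0.08 -0.23 -0.22 1.28 255" --pt "0.034 0.016 0.085 -0.26 -0.245 1.46 255" --pt "0.034 0.016 0.085 -0.284 -0.266 1.62 255"

```text
clock: 11.55
position: [0.4896, -0.1735, 0.1383]
tool_rot: [-2.075, 0.066, 3.11]
force: [-0.1, 0.3, -1.8]
grip_width: 0.066
```

carry_out --pt "0.002 0 0.01 0 0 0.17 255" --pt "0.004 0 0.02 0 0 0.34 255" --pt "0.006 0 0.03 0 0 0.51 255" --pt "0.008 0 0.04 0 0 0.68 255" --pt "0.01 0 0.05 0 0 0.85 255" --pt "0.012 0.001 0.06 0 0 1.02 255" --pt "0.015 0.001 0.07 0 0 1.19 255" --pt "0.018 0.002 0.08 0 0 1.36 255" --pt "0.02 0.002 0.087 0 0 1.48 255" --pt "0.02 0.002 0.087 0 0 1.5 255"

```text
clock: 12.8
position: [0.4702, -0.2478, 0.093]
tool_rot: [-3.137, 1.069, 1.579]
force: [-0.8, -0.5, -0.8]
grip_width: 0.066
```

```bash
python3 - <<'E'
from ik import *
s=log()
Rg=R.from_euler('xyz',[-3.14,1.068,1.577]); Rs=R.from_euler('xyz',s['tool_rot']);print('grip',s['position']-Rs.apply([0,0,.026]))
p2=np.array([.47,-.225,.064])+Rg.apply([0,0,.026]); plan(p2,Rg,s)
grab('scene','scene8',(130,80,330,230),4)
grab('top','top8',(256,130,456,280),4)
E
```

```text
grip [ 0.4701 -0.225   0.1055]
t 12.8 q [-0.5778  0.9668  0.4968  2.1444  1.0876  0.7256 -1.271 ] pos [ 0.4702 -0.2478  0.093 ] rot [-3.1374  1.0693  1.5793] w 0.06601082900427484 F [-0.8494 -0.4641 -0.8016]
SHIFT [0.0364 0.     0.02  ] TURN [-0.0005  0.0013  0.0011] rows>= 0.6642516114776399 0.009563259064648458
```

View pics/scene8.png

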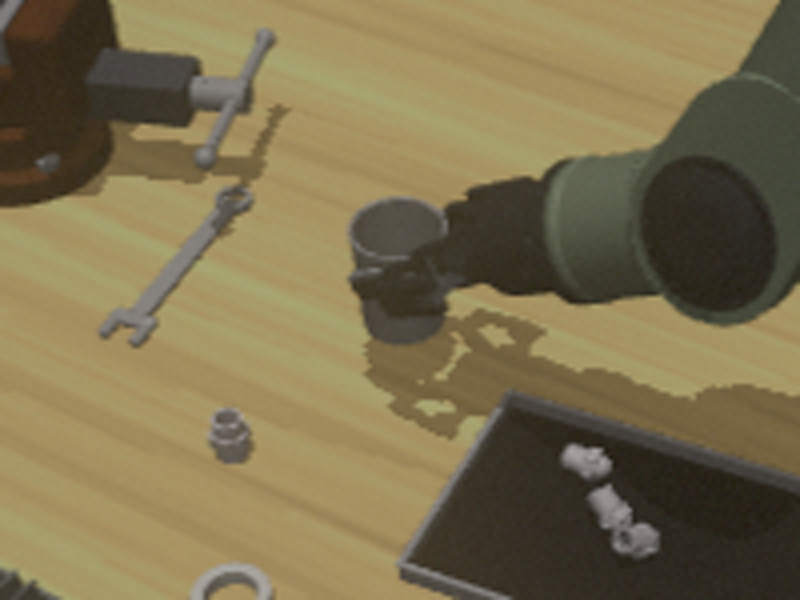

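View pics/top8.png

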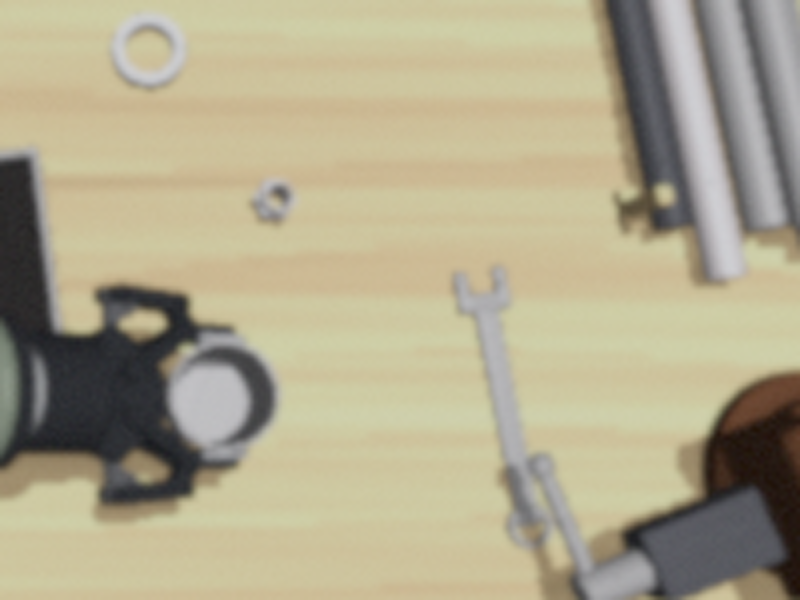

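The cup is upright and empty; the top view shows its clean floor at crop (212,397). The three caps stayed in the tray. I'll lower it gently now.

carry_out --pt "0.01 0 0.005 0 0 0 255" --pt "0.02 0 0.011 0 0 0 255" --pt "0.029 0 0.016 0 0 0 255" --pt "0.034 0 0.0185 0 0 0 255" --pt "0.036 0 0.0195 0 0 0 255" --pt "0.037 0 0.0203 0 0 0 255" --pt "0.0375 0 0.0206 0 0 0 255" --pt "0.0378 0 0.0208 0 0 0 255" --pt "0.0378 0 0.0208 0 0 0 255"

```text
clock: 14.02
position: [0.4706, -0.2476, 0.0495]
tool_rot: [-3.136, 1.07, 1.581]
force: [-0.0, -0.6, 0.7]
grip_width: 0.0665
```

carry_out --pt "0.0005 0 0 0 0 0 255" --pt "0.0005 0 0 0 0 0 120" --pt "0.0005 0 0 0 0 0 60" --pt "0.0005 0 0 0 0 0 0" --pt "0.0005 0 0 0 0 0 0" --pt "0.0005 0 0 0 0 0 0"

```text
clock: 14.78
position: [0.4705, -0.2472, 0.0487]
tool_rot: [-3.136, 1.07, 1.582]
force: [-0.5, 0.6, 0.1]
grip_width: 0.0854
```

```bash
python3 - <<'E'
from ik import *
s=log(); print(s['position'],s['force'],s['grip_width'])
grab('scene','scene9',(130,80,330,230),4)
grab('top','top9',(256,130,456,280),4)
E
```

```text
[ 0.4705 -0.2472  0.0487] [-0.4897  0.5905  0.0727] 0.08538101469721726
```

View pics/scene9.png

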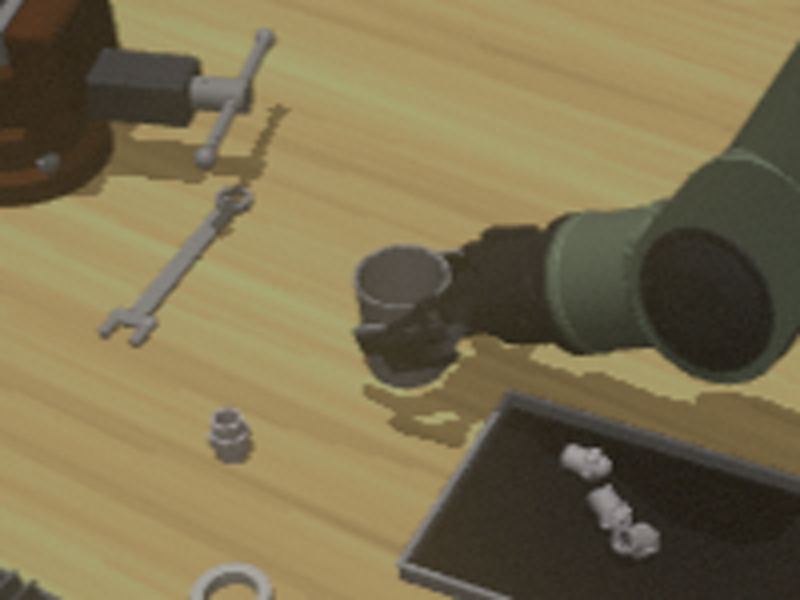

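View pics/top9.png

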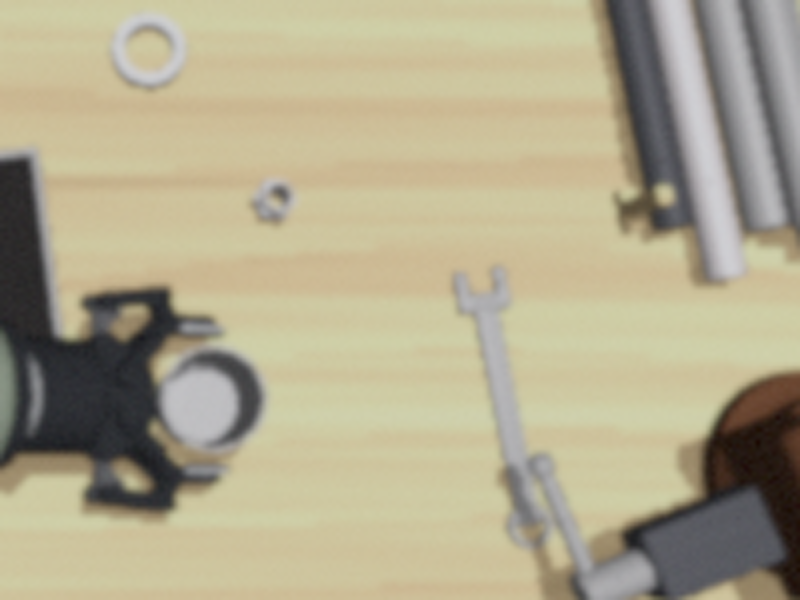

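The cup stands free at crop (210,398) with the fingers open clear of it. I'll back off and lift, then look at the caps.

carry_out --pt "0 0 -0.02 0 0 0 0" --pt "0 0 -0.06 0 0 0 0" --pt "0 0 -0.11 0 0 0 0" --pt "-0.03 0.0 -0.15 0 0 0 0" --pt "-0.08 0.0 -0.18 0 0 0 0" --pt "-0.13 0.0 -0.2 0 0.1 0 0" --pt "-0.18 0.0 -0.21 0 0.25 0 0" --pt "-0.21 0.0 -0.22 0 0.4 0 0" --pt "-0.21 0.0 -0.22 0 0.5 0 0"

```text
clock: 16.0
position: [0.471, -0.1563, 0.3418]
tool_rot: [3.137, 0.564, 1.573]
force: [-0.2, 0.6, -1.3]
grip_width: 0.0853
```

```bash
python3 - <<'E'
from ik import *
s=log(); print(s['qpos'],s['position'],s['tool_rot'],s['force'],s['grip_width'])
grab('scene','scene10',(220,160,360,260),5)
grab('top','top10')
E
```

```text
[-0.5152  0.2142  0.4159  1.9337  0.5301  1.1296 -0.3615] [ 0.471  -0.1563  0.3418] [3.1371 0.5637 1.5728] [-0.2107  0.571  -1.349 ] 0.08531614014837202
```

View pics/scene10.png

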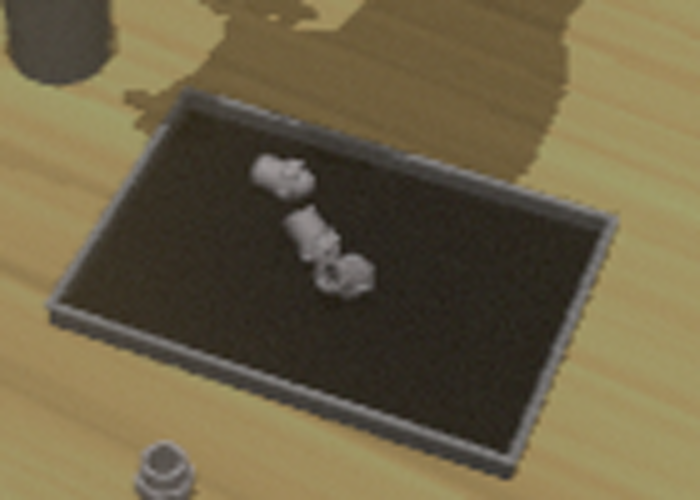

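View pics/top10.png

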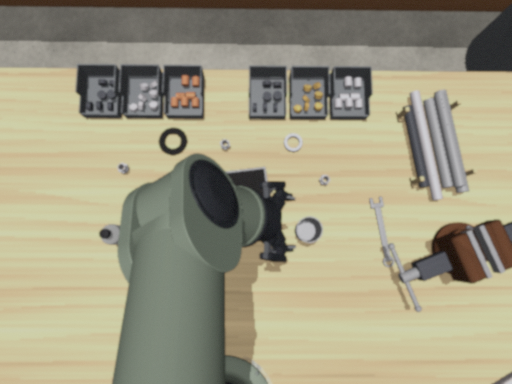

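Scene crop: cap A at (283,177), cap B at (312,232) and cap C at (345,275) with its hole at (328,272). The arm blocks the top view, so I'll move it aside, tool down.

```bash
python3 - <<'E'
from ik import *
s=log()
Rs=R.from_euler('xyz',s['tool_rot'])
Rd=R.from_euler('xyz',[np.pi,0,np.pi/2])
p=np.array([.46,-.36,.33]);plan(p,Rd,s)
print(path(s['position'],Rs,p,Rd,np.array(s['qpos'])))
E
```

```text
t 16.1 q [-0.5151  0.2177  0.4161  1.9356  0.5319  1.1291 -0.3651] pos [ 0.4704 -0.157   0.3402] rot [3.1402 0.567  1.5722] w 0.08537432253973798 F [-0.6473 -0.14   -0.3048]
SHIFT [-0.1658 -0.0109  0.1176] TURN [0.0018 0.567  0.0017] rows>= 3.256701494962743 3.036048716527607
(array([ 0.258 ,  0.3926,  0.4293,  1.6004, -0.1727,  1.1863,  0.7234]), np.float64(3.893526960158695e-08), 2.3534158570539874e-07)
```

carry_out --pt "-0.04 -0.003 0.03 0 0.15 0 0" --pt "-0.085 -0.006 0.06 0 0.32 0 0" --pt "-0.125 -0.008 0.09 0 0.47 0 0" --pt "-0.166 -0.01 0.118 0 0.567 0 60" --pt "-0.166 -0.01 0.118 0 0.567 0 120" --pt "-0.166 -0.01 0.118 0 0.567 0 120"

```text
clock: 16.85
position: [0.46, -0.3608, 0.3264]
tool_rot: [-3.132, 0.003, 1.572]
force: [-0.7, 0.6, -0.3]
grip_width: 0.0452
```

```bash
python3 - <<'E'
from ik import *
s=log(); print(s['clock'],s['qpos'],s['position'],s['tool_rot'],s['grip_width'])
im,d=grab('top','top11',(165,155,285,245),6)
cv2.imwrite('pics/top11f.png',im)
E
```

```text
16.85 [ 0.2369  0.4037  0.4582  1.6007 -0.1803  1.1865  0.7329] [ 0.46   -0.3608  0.3264] [-3.1324  0.0025  1.5718] 0.045157317350647715
```

View pics/top11.png

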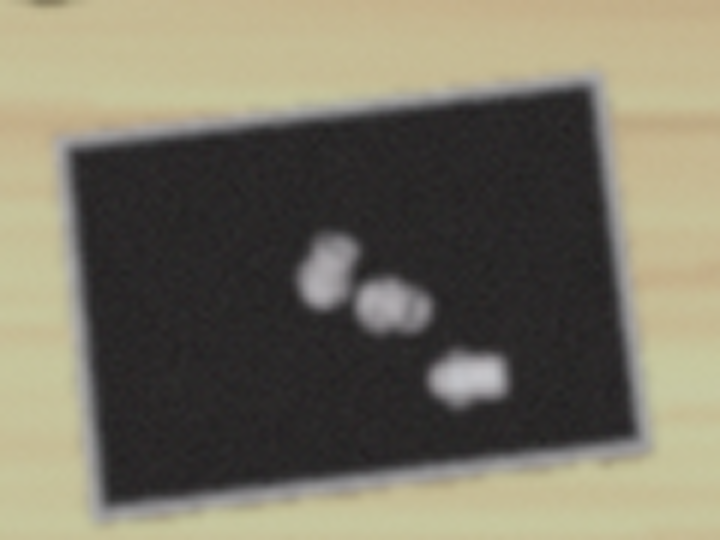

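View pics/top11f.png

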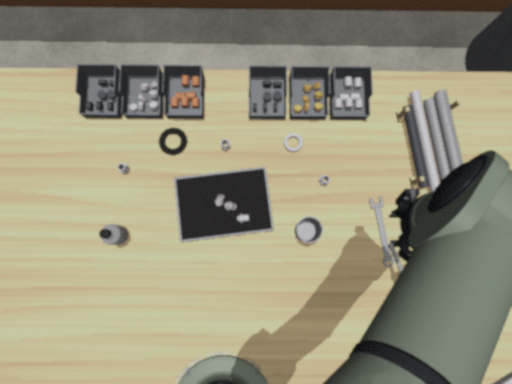

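Top crop (offset 165,155, ×6): cap A is isolated at (470,379) with its dome at the left tip (430), hex at about 458, and skirt with flat end at right (508). So its hole faces right, towards -y. B is at (393,305) and C at (328,272), close together. I'll measure A and its clearance from the wall.

```bash
python3 - <<'E'
from ik import *
S=np.load('top11.npz');im=S['im'];P=pts('top',S['d'])
g=cv2.cvtColor(im,cv2.COLOR_BGR2GRAY);m=np.zeros_like(g);m[178:232,185:266]=(g[178:232,185:266]>85)
n,l,st,ce=cv2.connectedComponentsWithStats(m)
for i in range(1,n):
    if st[i,4]<25 or st[i,4]>300:continue
    v,u=np.where(l==i);w=np.array([ray('top',a,b,.016)[:2] for a,b in zip(u,v)]).astype(np.float32)
    print(st[i],ce[i],'world c',w.mean(0),'rect',cv2.minAreaRect(w)[:2],'box mid')
    c=w-w.mean(0);U,sv,Vt=np.linalg.svd(c,full_matrices=False);t=c@Vt[0];print('  axis',Vt[0],np.degrees(np.arctan2(Vt[0,1],Vt[0,0])),'ends',w.mean(0)+Vt[0]*t.min(),w.mean(0)+Vt[0]*t.max(),'len',np.ptp(t),'wid',np.ptp(c@Vt[1]))
    # profile of width along axis
    o=c@Vt[1]
    for b in np.arange(t.min(),t.max(),.005):
        k=(t>=b)&(t<b+.005); print('    ',round(float(b),4),k.sum(),round(float(np.ptp(o[k])),4) if k.any() else 0)
    zz=P[v,u,2];print('  z',np.percentile(zz,[10,50,90,100]))
# tray inner wall line near A (x- side), rim top at z .015: outer corners in crop px
for px in((65,140),(597,80),(645,445),(100,512)):
    print('outer rim corner',ray('top',165+px[0]/6,155+px[1]/6,.015))
E
```

```text
[215 194  22  16 189] [224.4815 202.6402] world c [ 0.5476 -0.0004] rect ((0.5472909808158875, -0.0035568997263908386), (0.06324070692062378, 0.03534521535038948)) box mid
  axis [0.4613 0.8872] 62.527756 ends [ 0.5316 -0.0311] [0.5609 0.0252] len 0.06353888 wid 0.035321735
     -0.0346 10 0.0139
     -0.0296 12 0.0177
     -0.0246 14 0.0215
     -0.0196 16 0.024
     -0.0146 16 0.0252
     -0.0096 15 0.0227
     -0.0046 10 0.0151
     0.0004 4 0.0063
     0.0054 16 0.0315
     0.0104 22 0.034
     0.0154 24 0.0353
     0.0204 21 0.0315
     0.0254 9 0.0189
  z [0.0027 0.0221 0.03   0.0378]
[236 213  14  10 102] [242.6569 217.6275] world c [ 0.5055 -0.0518] rect ((0.5058363676071167, -0.051320165395736694), (0.025226717814803123, 0.03641625866293907)) box mid
  axis [ 0.0949 -0.9955] -84.55447 ends [ 0.5037 -0.033 ] [ 0.5072 -0.0698] len 0.03700771 wid 0.025383892
     -0.0189 8 0.0112
     -0.0139 15 0.0195
     -0.0089 17 0.0226
     -0.0039 15 0.0254
     0.0011 14 0.0201
     0.0061 14 0.0198
     0.0111 15 0.0195
     0.0161 4 0.0084
  z [0.0032 0.0206 0.0256 1.1274]
[244 229  22   3  43] [256.8372 230.3721] world c [ 0.47   -0.0915] rect ((0.4709888696670532, -0.08499343693256378), (0.00556036876514554, 0.058615587651729584)) box mid
  axis [ 0.0581 -0.9983] -86.670395 ends [ 0.4679 -0.0557] [ 0.4713 -0.1144] len 0.058836535 wid 0.006340704
     -0.0359 2 0.0002
     -0.0309 2 0.0002
     -0.0259 2 0.0002
     -0.0209 3 0.0028
     -0.0159 2 0.0028
     -0.0109 4 0.0029
     -0.0059 4 0.0029
     -0.0009 4 0.0029
     0.0041 5 0.0055
     0.0091 3 0.0055
     0.0141 6 0.0057
     0.0191 6 0.0057
  z [0.0025 0.0137 0.0179 0.0199]
outer rim corner [0.6166 0.1383 0.015 ]
outer rim corner [ 0.6466 -0.1135  0.015 ]
outer rim corner [ 0.4734 -0.1353  0.015 ]
outer rim corner [0.4422 0.117  0.015 ]
```

```bash
python3 - <<'E'
from ik import *
s=log();q0=np.array(s['qpos']);Rs=R.from_euler('xyz',s['tool_rot'])
az=np.radians(-84.55)
for rl in(0,np.pi):
    Rd=tool(az,np.pi/2,rl)   # straight down
    pg=np.array([.5055,-.0489,.0075]);pre=pg+[0,0,.14]
    q,e,a=path(s['position'],Rs,pre,Rd,q0);q2,e2,a2=path(pre,Rd,pg,Rd,q)
    Rf=tool(az,0,rl);pf=np.array([.50,-.08,.27])
    q3,e3,a3=path(pg,Rd,np.array([.505,-.05,.27]),Rd,q2);q4,e4,a4=path(np.array([.505,-.05,.27]),Rd,pf,Rf,q3)
    print(rl,q,e,'\n',q2,e2,'\n',q3,e3,'\n',q4,e4,a4); plan(pre,Rd,s)
E
```

```text
0 [-0.251   0.4744  0.3063  1.9961 -0.215   0.7016  0.2837] 1.6661565603106868e-08 
 [-0.1519  0.7189  0.1786  2.0504 -0.3074  0.3971  0.363 ] 1.0743356421191108e-08 
 [-0.3009  0.3039  0.3578  1.8724 -0.1259  0.9872  0.2065] 1.8922679765719578e-08 
 [-1.0567  1.0185  0.6673  2.0062  0.852   1.2565 -1.0556] 1.835884462985249e-08 1.322196984349063e-07
t 16.9 q [ 0.2339  0.4022  0.4569  1.6019 -0.1798  1.186   0.7315] pos [ 0.461  -0.3588  0.3266] rot [-3.1332  0.0023  1.5745] w 0.04531397313630407 F [ 0.7027  0.8276 -0.3392]
SHIFT [0.3102 0.0472 0.178 ] TURN [-0.0085  0.0019 -0.0915] rows>= 5.771200636712146 0.4920004496760035
3.141592653589793 [-0.7455  0.7775  1.1174  2.0174 -0.8907  0.946  -2.1947] 5.6943507828214637e-08 
 [-0.5909  0.9478  0.8449  2.0712 -1.1758  0.7182 -1.9908] 1.9820690567665817e-08 
 [-0.8682  0.6587  1.3311  1.894  -0.7015  1.1713 -2.3261] 2.4553425644135576e-08 
 [-1.4403  1.865   1.42    2.3653 -0.8644  0.2934 -2.52  ] 0.0696783889780265 0.307888959593891
t 16.9 q [ 0.2339  0.4022  0.4569  1.6019 -0.1798  1.186   0.7315] pos [ 0.461  -0.3588  0.3266] rot [-3.1332  0.0023  1.5745] w 0.04531397313630407 F [ 0.7027  0.8276 -0.3392]
SHIFT [0.3102 0.0472 0.178 ] TURN [0.0029 0.013  3.0501] rows>= 5.771200636712146 16.332667698941577
```

carry_out --pt "0.05 0.008 0.0 0 0 0 147" --pt "0.11 0.017 0.02 0 0 -0.03 147" --pt "0.17 0.026 0.05 0 0 -0.06 147" --pt "0.225 0.034 0.08 0 0 -0.09 147" --pt "0.27 0.041 0.12 0 0 -0.092 147" --pt "0.3 0.046 0.16 -0.008 0.002 -0.092 147" --pt "0.31 0.047 0.178 -0.008 0.002 -0.092 147" --pt "0.31 0.047 0.178 -0.008 0.002 -0.092 147"

```text
clock: 17.9
position: [0.505, -0.0465, 0.1483]
tool_rot: [3.141, 0.001, 1.673]
force: [-0.3, 0.0, 1.0]
grip_width: 0.0362
```

```bash
python3 - <<'E'
from ik import *
s=log()
Rd=tool(np.radians(-84.55),np.pi/2,0)
plan([.5055,-.0489,.04],Rd,s);plan([.5055,-.0489,.0075],Rd,s)
im,d=grab('scene','scene12',(220,140,360,245),5)
E
```

```text
t 17.9 q [-0.2412  0.4692  0.2852  1.997  -0.1967  0.7007  0.2678] pos [ 0.505  -0.0465  0.1483] rot [3.1411 0.0013 1.673 ] w 0.03615988939887405 F [-0.3178  0.0265  1.0117]
SHIFT [-0.0023  0.0002  0.1083] TURN [0.0005 0.0013 0.0071] rows>= 1.7333230013506777 0.038549709323883734
t 17.9 q [-0.2412  0.4692  0.2852  1.997  -0.1967  0.7007  0.2678] pos [ 0.505  -0.0465  0.1483] rot [3.1411 0.0013 1.673 ] w 0.03615988939887405 F [-0.3178  0.0265  1.0117]
SHIFT [-0.0022  0.0001  0.1408] TURN [0.0005 0.0013 0.0071] rows>= 2.253224701406462 0.038549709323883734
```

View pics/scene12.png

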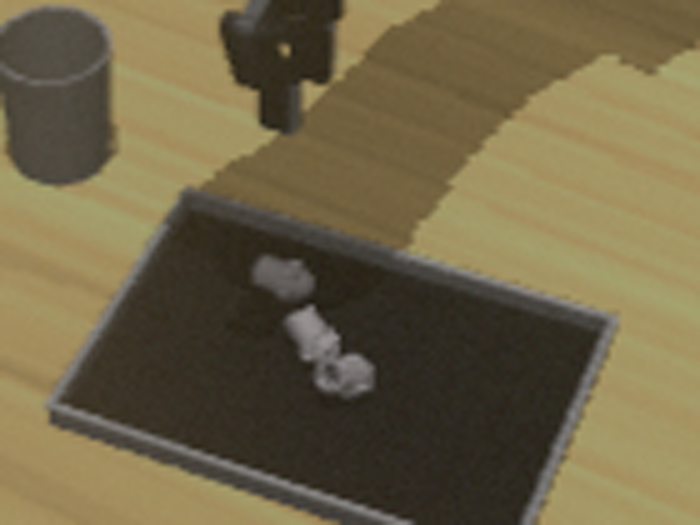

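```bash
python3 - <<'E'
from ik import *
print('A scene',ray('scene',276.6,195.6,.016))
for c in((432,310),(425,330),(355,305),(470,379),(470,352),(470,406)): print(c,ray('top',165+c[0]/6,155+c[1]/6,.015))
S=np.load('scene10.npz');im=S['im'];g=cv2.cvtColor(im,cv2.COLOR_BGR2GRAY)
m=np.zeros_like(g);m[188:201,268:284]=g[188:201,268:284]>75
v,u=np.where(m>0);w=np.array([ray('scene',a,b,.017)[:2] for a,b in zip(u,v)]);print('A scene centroid',w.mean(0),len(w),w.min(0),w.max(0))
E
```

```text
A scene [ 0.5063 -0.0491  0.016 ]
(432, 310) [ 0.5364 -0.0357  0.015 ]
(425, 330) [ 0.5269 -0.0325  0.015 ]
(355, 305) [0.5386 0.0004 0.015 ]
(470, 379) [ 0.504  -0.0537  0.015 ]
(470, 352) [ 0.5167 -0.0536  0.015 ]
(470, 406) [ 0.4914 -0.0537  0.015 ]
A scene centroid [ 0.5048 -0.0516] 76 [ 0.4901 -0.0696] [ 0.5193 -0.0329]
```

carry_out --pt "-0.004 0 0.04 0 0 0.007 147" --pt "-0.004 0 0.08 0 0 0.007 147" --pt "-0.004 0 0.11 0 0 0.007 147" --pt "-0.004 0 0.125 0 0 0.007 147" --pt "-0.004 0 0.133 0 0 0.007 147" --pt "-0.004 0 0.138 0 0 0.007 147" --pt "-0.004 0 0.14 0 0 0.007 147" --pt "-0.004 0 0.14 0 0 0.007 147"

```text
clock: 18.95
position: [0.508, -0.0529, 0.0103]
tool_rot: [3.136, 0.001, 1.662]
force: [0.3, -0.1, 0.1]
grip_width: 0.0363
```

```bash
python3 - <<'E'
from ik import *
s=log();print(s['position'],s['force'],s['grip_width'])
grab('scene','scene13',(220,140,360,245),5)
E
```

```text
[ 0.508  -0.0529  0.0103] [ 0.2975 -0.0898  0.1346] 0.03626597017581297
```

View pics/scene13.png

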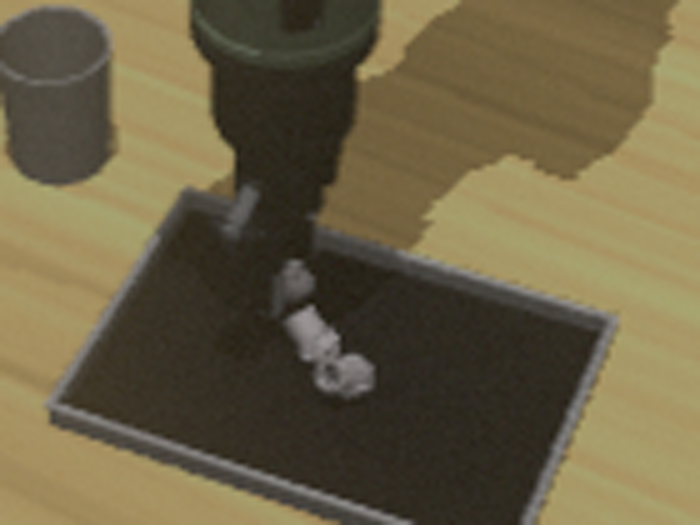

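The fingers straddle cap A, with its dome visible between them at crop (295,283). I'll correct a 3 mm drift, then close.

carry_out --pt "0.002 -0.003 0.0015 0 0 0 147" --pt "0.002 -0.003 0.0025 0 0 0 147" --pt "0.002 -0.003 0.0025 0 0 0 147"

```text
clock: 19.38
position: [0.5045, -0.0512, 0.0074]
tool_rot: [3.137, 0.001, 1.662]
force: [-0.5, 0.0, 0.1]
grip_width: 0.0363
```

carry_out --pt "0 0 0 0 0 0 165" --pt "0 0 0 0 0 0 180" --pt "0 0 0 0 0 0 195" --pt "0 0 0 0 0 0 210" --pt "0 0 0 0 0 0 225" --pt "0 0 0 0 0 0 255" --pt "0 0 0 0 0 0 255" --force 50

```text
clock: 20.25
position: [0.5047, -0.0512, 0.0076]
tool_rot: [3.136, 0.001, 1.662]
force: [-1.2, 0.3, 5.5]
grip_width: 0.0217
```

```bash
python3 - <<'E'
from ik import *
s=log();print(s['position'],s['force'],s['grip_width'])
grab('scene','scene14',(220,140,360,245),5)
E
```

```text
[ 0.5047 -0.0512  0.0076] [-1.1616  0.2678  5.4949] 0.02168568266574522
```

View pics/scene14.png

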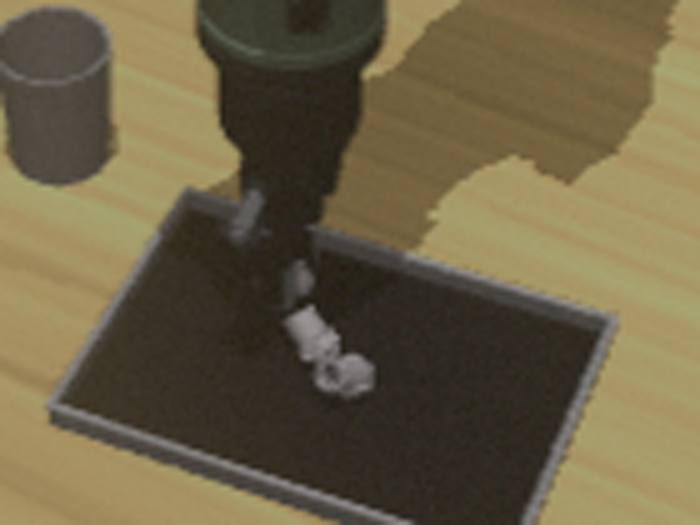

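The width is 21.7 mm, so the hex is held across its flats. Lift.

carry_out --pt "0 0 -0.01 0 0 0 255" --pt "0 0 -0.03 0 0 0 255" --pt "0 0 -0.07 0 0 0 255" --pt "0 0 -0.12 0 0 0 255" --pt "0 0 -0.17 0 0 0 255" --pt "0 0 -0.22 0 0 0 255" --pt "0 0 -0.26 0 0 0 255" --pt "0 0 -0.27 0 0 0 255" --pt "0 0 -0.27 0 0 0 255" --force 80

```text
clock: 21.42
position: [0.5031, -0.051, 0.2776]
tool_rot: [3.136, 0.001, 1.662]
force: [0.5, 0.1, -1.3]
grip_width: 0.0204
```

```bash
python3 - <<'E'
from ik import *
s=log();print(s['position'],s['force'],s['grip_width'])
print(proj('scene',s['position']))
im,d=grab('scene','scene15')
u,v=proj('scene',s['position']).astype(int)
cv2.imwrite('pics/s15.png',cv2.resize(im[max(0,v-50):v+50,u-65:u+65],None,fx=6,fy=6,interpolation=cv2.INTER_CUBIC))
Rf=tool(np.radians(-84.55),0,0)
plan([.50,-.09,.27],Rf,s)
E
```

```text
[ 0.5031 -0.051   0.2776] [ 0.4526  0.0658 -1.326 ] 0.020356279953251434
[277.9861 119.0433]
t 21.425 q [-0.3076  0.289   0.3655  1.8715 -0.1217  0.9967  0.2009] pos [ 0.5031 -0.051   0.2776] rot [3.1358 0.0007 1.662 ] w 0.020356279953251434 F [ 0.4526  0.0658 -1.326 ]
SHIFT [-0.0386 -0.0066  0.0076] TURN [ 0.0015 -1.57   -0.0077] rows>= 0.6378739262138026 8.40730357806235
```

View pics/s15.png

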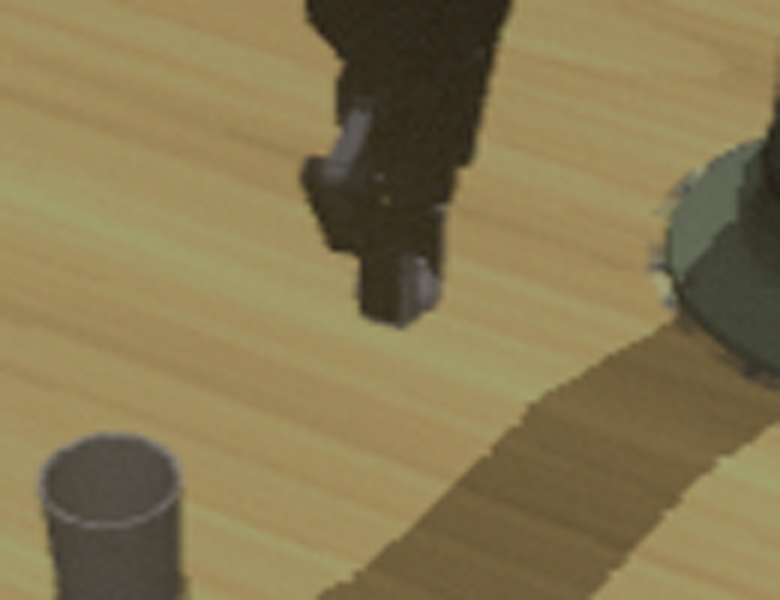

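View pics/scene15.png

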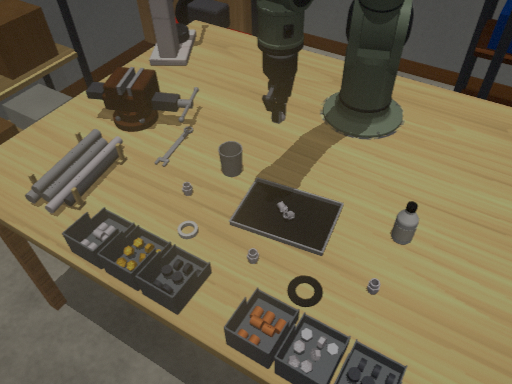

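The cap is held at the tips, its dome showing at crop (425,285), and two caps remain in the tray. Now I'll turn the tool so the hole faces up.

carry_out --pt "-0.004 -0.001 0 0 -0.1 0 255" --pt "-0.008 -0.001 0 0 -0.27 0 255" --pt "-0.012 -0.002 0 0 -0.44 0 255" --pt "-0.016 -0.003 0 0 -0.61 0 255" --pt "-0.02 -0.004 0 0 -0.78 0 255" --pt "-0.025 -0.005 0 0 -0.95 0 255" --pt "-0.03 -0.006 0 0 -1.12 0 255" --pt "-0.035 -0.007 0 0 -1.29 0 255" --pt "-0.039 -0.007 0.004 0 -1.45 0 255" --pt "-0.039 -0.007 0.008 0.0015 -1.57 -0.008 255"

```text
clock: 22.72
position: [0.4994, -0.0905, 0.268]
tool_rot: [-0.605, 1.563, -2.08]
force: [0.2, 1.0, -0.2]
grip_width: 0.0204
```

```bash
cat > look.py <<'E'
from ik import *
import sys
tag=sys.argv[1]
s=log();print(s['clock'],s['qpos'],s['position'],s['tool_rot'],s['force'],s['grip_width'])
Rs=R.from_euler('xyz',s['tool_rot']);print('tool z',Rs.apply([0,0,1]),'tool -x',Rs.apply([-1,0,0]))
g=s['position']-Rs.apply([0,0,.008])
T=[]
for n in('scene','top'):
    im,d=imaging.grab_frame(n);np.savez(f'{tag}_{n}.npz',im=im,d=d)
    u,v=proj(n,g).astype(int);print(n,u,v);u=max(u,22);v=max(v,22)
    T.append(cv2.resize(im[v-22:v+22,u-22:u+22],(396,396),interpolation=cv2.INTER_CUBIC))
cv2.imwrite(f'pics/{tag}.png',np.hstack(T))
E
python3 look.py l1
```

```text
22.725 [-1.0258  1.0111  0.6394  2.0191  0.8842  1.2627 -1.0857] [ 0.4994 -0.0905  0.268 ] [-0.6052  1.5634 -2.0797] [ 0.2334  0.9959 -0.178 ] 0.020413988268287553
tool z [ 0.0962 -0.9953  0.0061] tool -x [0.0036 0.0064 1.    ]
scene 267 117
top 255 212
```

View pics/l1.png

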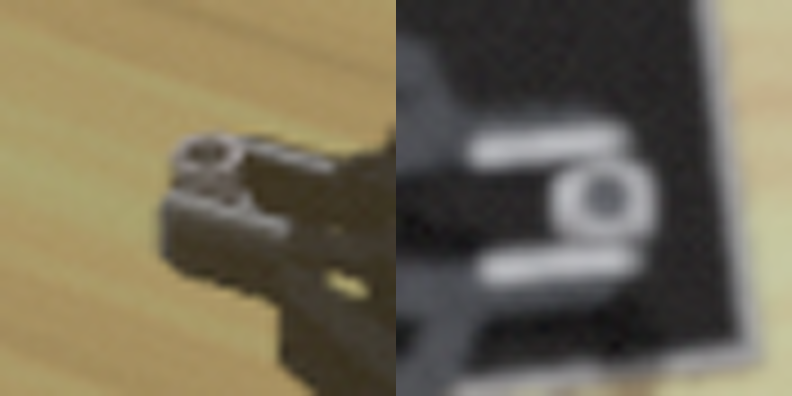

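The hole now faces up: mouth ellipse at (208,153) in the scene crop, and hole at (605,197) in the top crop. I want a side view to check the axis tilt.

```bash
python3 - <<'E'
from ik import *
s=log();q0=np.array(s['qpos']);Rs=R.from_euler('xyz',s['tool_rot'])
for az in(-60,-40,-20,0,20):
  for p in([.5,-.09,.27],[.6,-.1,.3],[.65,-.1,.35],[.7,0,.35],[.7,.1,.4]):
    p=np.array(p);Rf=tool(np.radians(az),0,0)
    q,e,a=path(s['position'],Rs,p,Rf,q0,10)
    print(az,p,round(e,4),round(a,3),np.round(q,2))
E
```

```text
-60 [ 0.5  -0.09  0.27] 0.0 0.0 [-1.16  0.99  0.65  2.36  1.35  1.03 -1.54]
-60 [ 0.6 -0.1  0.3] 0.0 0.0 [-1.04  0.95  0.73  2.16  1.41  1.02 -1.34]
-60 [ 0.65 -0.1   0.35] 0.0 0.0 [-1.    0.88  0.77  2.04  1.42  1.02 -1.16]
-60 [0.7  0.   0.35] 0.0 0.0 [-1.03  0.93  0.71  1.81  1.23  1.13 -0.94]
-60 [0.7 0.1 0.4] 0.0 0.0 [-1.12  0.89  0.68  1.64  1.12  1.29 -0.74]
-40 [ 0.5  -0.09  0.27] 0.0304 0.106 [-0.29  0.85 -0.47  2.43  1.71  1.93 -1.6 ]
-40 [ 0.6 -0.1  0.3] 0.0 0.0 [-0.97  0.91  0.68  2.42  2.01  1.11 -1.83]
-40 [ 0.65 -0.1   0.35] 0.0 0.0 [-0.95  0.79  0.74  2.3   2.03  1.04 -1.63]
-40 [0.7  0.   0.35] 0.0 0.0 [-1.07  0.84  0.74  2.1   1.76  0.98 -1.37]
-40 [0.7 0.1 0.4] 0.0 0.0 [-1.2   0.77  0.72  1.96  1.52  1.05 -1.06]
-20 [ 0.5  -0.09  0.27] 0.0861 0.266 [-0.29  0.91 -0.34  2.43  1.99  1.93 -1.61]
-20 [ 0.6 -0.1  0.3] 0.0362 0.046 [ 0.61  1.02 -1.14  2.43  2.72  1.93 -0.75]
-20 [ 0.65 -0.1   0.35] 0.0 0.0 [ 0.19  0.59 -0.49  2.43  2.59  1.57 -1.25]
-20 [0.7  0.   0.35] 0.0 0.0 [-0.92  0.75  0.68  2.32  2.4   1.13 -1.77]
-20 [0.7 0.1 0.4] 0.0 0.0 [-1.14  0.65  0.7   2.21  2.13  1.02 -1.47]
0 [ 0.5  -0.09  0.27] 0.1349 0.294 [-0.65  1.49  0.62  2.43  2.33  1.93 -2.52]
0 [ 0.6 -0.1  0.3] 0.034 0.057 [ 1.27  1.43 -1.5   2.43  3.19  1.11 -0.17]
0 [ 0.65 -0.1   0.35] 0.0 0.0 [ 1.16  1.18 -1.5   2.41  3.05  1.23 -0.36]
0 [0.7  0.   0.35] 0.0 0.0 [-0.36  0.61  0.26  2.39  3.    1.39 -1.69]
0 [0.7 0.1 0.4] 0.0 0.0 [-0.9   0.57  0.65  2.35  2.79  1.16 -1.78]
20 [ 0.5  -0.09  0.27] 0.0235 0.082 [ 1.71  1.59 -1.5   2.43  3.38  0.29 -0.17]
20 [ 0.6 -0.1  0.3] 0.0 0.0 [ 1.48  1.41 -1.5   2.36  3.36  0.54 -0.32]
20 [ 0.65 -0.1   0.35] 0.0 0.0 [ 1.4   1.24 -1.5   2.26  3.39  0.53 -0.54]
20 [0.7  0.   0.35] 0.0 0.0 [ 1.12  1.24 -1.5   2.25  3.19  0.77 -0.37]
20 [0.7 0.1 0.4] 0.0 0.0 [ 0.51  0.57 -0.8   2.28  3.3   1.08 -1.24]
```

```bash
python3 - <<'E'
from ik import *
s=log();q0=np.array(s['qpos']);Rs=R.from_euler('xyz',s['tool_rot'])
R1=tool(np.radians(-45),0,0);p1=np.array([.62,.02,.35]);plan(p1,R1,s)
q,e,a=path(s['position'],Rs,p1,R1,q0,10);print(q,e,a)
R2=tool(np.radians(-10),0,0);p2=np.array([.71,.1,.4]);s2=dict(s,position=p1,tool_rot=R1.as_euler('xyz'));plan(p2,R2,s2)
q,e,a=path(p1,R1,p2,R2,q,10);print(q,e,a)
E
```

```text
t 22.825 q [-1.0257  1.0136  0.6379  2.0193  0.8834  1.262  -1.0842] pos [ 0.4992 -0.0903  0.2667] rot [-0.8967  1.5606 -2.3709] w 0.020256099779292602 F [-0.1683 -0.2036  0.9969]
SHIFT [-0.085   0.1302 -0.0976] TURN [-0.6888  0.0034  0.0099] rows>= 2.937439997867383 3.6885216060072414
[-1.2144  0.8066  0.7157  2.1817  1.5385  1.0666 -1.2979] 2.652515427113207e-08 1.9018577068370344e-07
t 22.825 q [-1.0257  1.0136  0.6379  2.0193  0.8834  1.262  -1.0842] pos [0.62 0.02 0.35] rot [0.7854 1.5708 0.    ] w 0.020256099779292602 F [-0.1683 -0.2036  0.9969]
SHIFT [-0.05    0.1202  0.0071] TURN [-0.6109  0.     -0.    ] rows>= 2.0861447696648474 3.2710280373831777
[-1.0286  0.6134  0.6741  2.275   2.4679  1.0645 -1.6445] 3.66671878195607e-08 2.4906211337715515e-07<sys>:0: UserWarning: Gimbal lock detected. Setting third angle to zero since it is not possible to uniquely determine all angles.
```

carry_out --pt "-0.015 0.02 -0.015 -0.1 0 0 255" --pt "-0.03 0.045 -0.033 -0.23 0 0 255" --pt "-0.045 0.07 -0.052 -0.36 0 0 255" --pt "-0.06 0.095 -0.07 -0.49 0 0 255" --pt "-0.075 0.115 -0.086 -0.6 0 0 255" --pt "-0.085 0.13 -0.097 -0.689 0.003 0.01 255" --pt "-0.085 0.13 -0.097 -0.689 0.003 0.01 255"

```text
clock: 23.7
position: [0.6195, 0.0173, 0.3549]
tool_rot: [1.787, 1.559, 0.999]
force: [-0.0, -0.4, -0.7]
grip_width: 0.0201
```

carry_out --pt "-0.01 0.02 0.001 -0.1 0 0 255" --pt "-0.02 0.04 0.002 -0.22 0 0 255" --pt "-0.03 0.065 0.003 -0.34 0 0 255" --pt "-0.04 0.09 0.005 -0.46 0 0 255" --pt "-0.048 0.11 0.007 -0.56 0 0 255" --pt "-0.05 0.12 0.007 -0.611 0 0 255" --pt "-0.05 0.12 0.007 -0.611 0 0 255" --pt "-0.05 0.12 0.007 -0.611 0 0 255"

```text
clock: 24.7
position: [0.7094, 0.0973, 0.4052]
tool_rot: [0.959, 1.562, 0.781]
force: [-0.1, -0.0, -0.3]
grip_width: 0.0207
```

```bash
python3 look.py l2
```

```text
24.7 [-1.0595  0.6225  0.7237  2.277   2.4773  1.048  -1.6761] [0.7094 0.0973 0.4052] [0.9589 1.5617 0.7809] [-0.0856 -0.0365 -0.3235] 0.020692590468244502
tool z [ 0.9842 -0.1771  0.0053] tool -x [-0.0065 -0.0064  1.    ]
scene 296 144
top 161 98
```

View pics/l2.png

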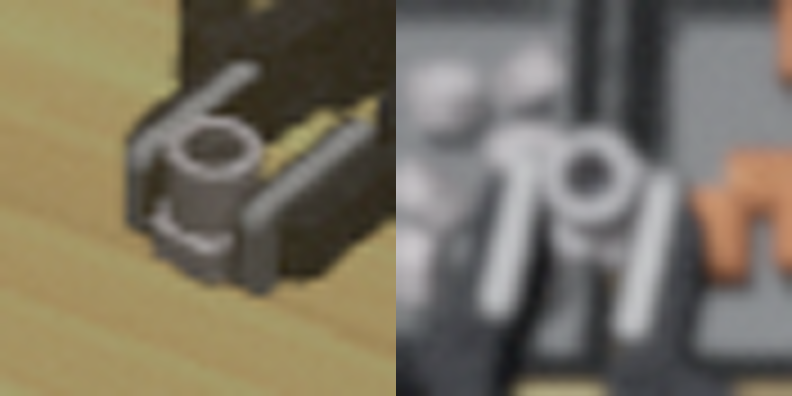

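```bash
python3 - <<'E'
from ik import *
s=log();Rs=R.from_euler('xyz',s['tool_rot']);g=s['position']-Rs.apply([0,0,.008])
S=np.load('l2_scene.npz')['im'];T=np.load('l2_top.npz')['im']
for n,im in(('scene',S),('top',T)):
    u0,v0=proj(n,g).astype(int)
    a=proj(n,g+[0,0,.017]);b=proj(n,g-[0,0,.016]);print(n,'up dir px over 33mm',a-b, 'tool x tilt +5deg about jaw:',proj(n,g+.0165*(Rs.apply([-np.cos(.0873),0,np.sin(.0873)])))-proj(n,g-.0165*(Rs.apply([-np.cos(.0873),0,np.sin(.0873)]))),
      'about toolz 5deg',proj(n,g+.0165*(Rs.apply([-np.cos(.0873),np.sin(.0873),0])))-proj(n,g-.0165*(Rs.apply([-np.cos(.0873),np.sin(.0873),0]))))
cv2.imwrite('pics/l2z.png',cv2.resize(S[144-20:144+20,296-20:296+20],(600,600),interpolation=cv2.INTER_LANCZOS4))
cv2.imwrite('pics/l2t.png',cv2.resize(T[98-16:98+16,161-16:161+16],(600,600),interpolation=cv2.INTER_LANCZOS4))
E
```

```text
scene up dir px over 33mm [  0.8784 -14.3316] tool x tilt +5deg about jaw: [ -0.1737 -13.5743] about toolz 5deg [  2.1092 -13.6944]
top up dir px over 33mm [-3.7423 -6.489 ] tool x tilt +5deg about jaw: [-3.3008 -7.7776] about toolz 5deg [-5.1122 -6.6185]
```

View pics/l2z.png

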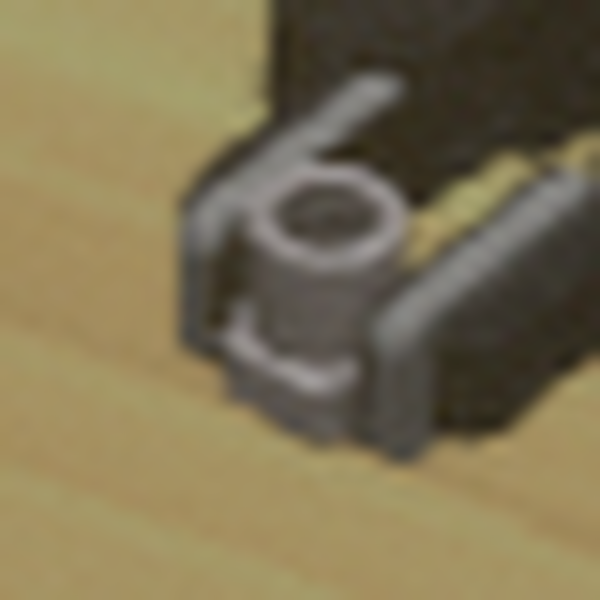

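View pics/l2t.png

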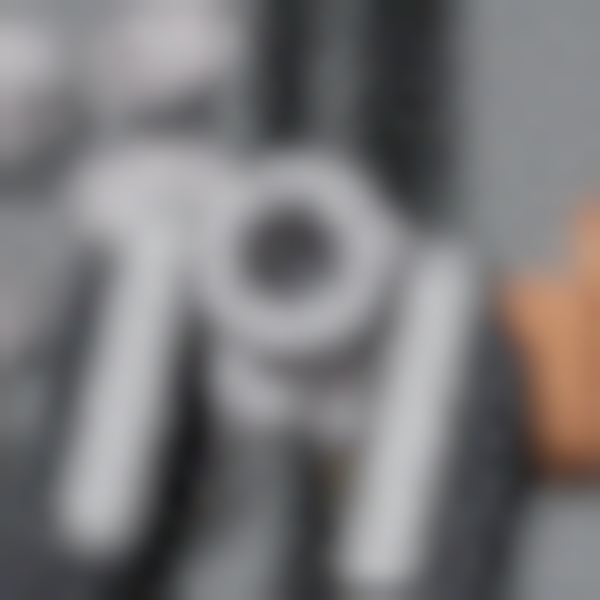

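```bash
python3 - <<'E'
from ik import *
s=log();q0=np.array(s['qpos']);Rs=R.from_euler('xyz',s['tool_rot']);g=s['position']-Rs.apply([0,0,.008])
for n in('scene','top'):
    P=pts(n,np.load(f'l2_{n}.npz')['d'])
    m=(np.hypot(P[...,0]-g[0],P[...,1]-g[1])<.014)&(abs(P[...,2]-g[2])<.03)
    a=P[m];print(n,len(a));print(np.round(np.sort(a[:,2]-g[2])[::-1][:60],4))
for p in([.5,-.1,.7],[.45,0,.75],[.6,.1,.7],[.55,.1,.65],[.6,0,.6]):
  for az in(-20,-40,-60):
    p=np.array(p);Rf=tool(np.radians(az),0,0)
    q,e,a=path(s['position'],Rs,p,Rf,q0,12);print(p,az,round(e,4),round(a,3),np.round(q,2))
E
```

```text
scene 197
[0.0188 0.0187 0.0182 0.0182 0.0182 0.0182 0.0177 0.0177 0.0177 0.0176
 0.0175 0.0175 0.0175 0.0174 0.0173 0.0173 0.0173 0.0173 0.0173 0.0172
 0.0172 0.0172 0.0171 0.017  0.0169 0.0168 0.0166 0.0166 0.0166 0.0165
 0.0162 0.0162 0.0162 0.0161 0.0161 0.0159 0.0159 0.0159 0.0159 0.0158
 0.0158 0.0157 0.0157 0.0156 0.0156 0.0153 0.0149 0.0148 0.0145 0.0144
 0.0143 0.0143 0.0142 0.014  0.0139 0.0137 0.0136 0.0136 0.0136 0.0134]
top 169
[0.0166 0.0164 0.016  0.0159 0.0158 0.0153 0.0151 0.0151 0.0149 0.0148
 0.0146 0.0145 0.0145 0.0145 0.0143 0.0143 0.0141 0.014  0.014  0.0139
 0.0139 0.0138 0.0137 0.0136 0.0136 0.0135 0.0135 0.0135 0.0134 0.0134
 0.0134 0.0134 0.0134 0.0131 0.013  0.013  0.0129 0.0129 0.0129 0.0129
 0.0128 0.0128 0.0128 0.0128 0.0126 0.0123 0.0122 0.0122 0.012  0.0117
 0.0115 0.0114 0.0114 0.0111 0.0109 0.0105 0.0104 0.0103 0.0102 0.0101]
[ 0.5 -0.1  0.7] -20 0.0346 0.081 [-0.02 -0.3  -0.27  2.25  2.    0.78 -0.63]
[ 0.5 -0.1  0.7] -40 0.0 0.0 [-1.03 -0.3   0.29  2.16  1.69  1.48 -0.3 ]
[ 0.5 -0.1  0.7] -60 0.0 0.0 [-1.67 -0.13  0.94  1.99  1.59  1.81 -0.35]
[0.4
[... 161 characters left out ...]
] -60 0.003 0.015 [-0.07 -0.   -0.84  1.81  1.48  1.93 -0.26]
[0.6 0.1 0.7] -20 0.0 0.0 [-1.64 -0.16  0.75  2.03  1.79  1.3  -0.35]
[0.6 0.1 0.7] -40 0.0 0.0 [-1.72  0.2   1.03  1.83  1.47  1.34 -0.36]
[0.6 0.1 0.7] -60 0.0 0.0 [-1.47  0.49  0.99  1.56  1.18  1.48 -0.25]
[0.55 0.1  0.65] -20 0.0 0.0 [-1.68 -0.2   0.67  2.19  1.77  1.44 -0.46]
[0.55 0.1  0.65] -40 0.0 0.0 [-1.81  0.15  0.99  1.99  1.48  1.47 -0.5 ]
[0.55 0.1  0.65] -60 0.0 0.0 [-1.58  0.45  0.98  1.73  1.18  1.53 -0.39]
[0.6 0.  0.6] -20 0.0 0.0 [-1.45 -0.17  0.82  2.29  2.01  1.17 -0.66]
[0.6 0.  0.6] -40 0.0 0.0 [-1.62  0.21  1.1   2.11  1.63  1.19 -0.68]
[0.6 0.  0.6] -60 0.0 0.0 [-1.41  0.48  1.01  1.86  1.26  1.3  -0.53]
```

```bash
cat > rim.py <<'E'
from ik import *
N=int(sys.argv[1])
s=log();Rs=R.from_euler('xyz',s['tool_rot']);g=s['position']-Rs.apply([0,0,.008])
print(s['clock'],'tool -x',Rs.apply([-1,0,0]))
for n in('scene','top'):
    D=[];I=[]
    for k in range(N):
        im,d=imaging.grab_frame(n);D.append(d);I.append(im.astype(float))
    d=np.median(D,0).astype(np.float32);im=np.mean(I,0);np.savez(f'rim_{n}.npz',im=im.astype(np.uint8),d=d)
    P=pts(n,d);m=(np.hypot(P[...,0]-g[0],P[...,1]-g[1])<.02)&(P[...,2]-g[2]>.009)&(P[...,2]-g[2]<.022)
    a=P[m]
    for it in range(6):
        c=a.mean(0) if it==0 else c
        A=np.c_[a[:,:2]-c[:2],np.ones(len(a))]
        if it==0: co=np.array([0,0,np.percentile(a[:,2],70)])
        r=a[:,2]-A@co; k=abs(r)<(.003 if it<3 else .002)
        co=np.linalg.lstsq(A[k],a[k,2],rcond=None)[0]
        mm=a[k]; c2=(mm[:,:2].max(0)+mm[:,:2].min(0))/2; co[2]+=co[:2]@(c2-c[:2]); c=np.r_[c2,0]
    nn=np.array([-co[0],-co[1],1]);nn/=np.linalg.norm(nn)
    sig=np.std((a[:,2]-np.c_[a[:,:2]-c[:2],np.ones(len(a))]@co)[k])
    print(n,k.sum(),'ctr',c[:2],co[2],'normal',nn,'in tool(-x,y,z)',Rs.inv().apply(nn)*[-1,1,1],'tilt deg',np.degrees(np.arccos(nn[2])),'sig',sig, 'extent',np.ptp(mm[:,:2],0))
E
python3 rim.py 8
```

```text
24.8 tool -x [-0.0064 -0.0062  1.    ]
scene 80 ctr [0.6976 0.1013] 0.41785199470346795 normal [-0.1207  0.0443  0.9917] in tool(-x,y,z) [ 0.9922  0.0296 -0.1214] tilt deg 7.3870771437221885 sig 0.0010611301656492155 extent [0.0287 0.034 ]
top 71 ctr [0.6981 0.0951] 0.4172653629549112 normal [-0.0845 -0.2163  0.9727] in tool(-x,y,z) [ 0.9745 -0.2207 -0.0401] tilt deg 13.427380840670885 sig 0.0008802937422335941 extent [0.0254 0.0253]
```

```bash
python3 - <<'E'
from ik import *
s=log();q0=np.array(s['qpos']);Rs=R.from_euler('xyz',s['tool_rot'])
p=np.array([.6,.1,.7]);Rf=tool(np.radians(-25),0,0);plan(p,Rf,s);q,e,a=path(s['position'],Rs,p,Rf,q0,12);print(q,e,a)
E
```

```text
t 25.6 q [-1.0591  0.6222  0.7239  2.277   2.4807  1.0483 -1.6778] pos [0.7096 0.0978 0.4054] rot [0.9519 1.5614 0.7763] w 0.02040608739304169 F [ 0.1905  0.1709 -1.222 ]
SHIFT [-0.2953 -0.0148 -0.1067] TURN [ 0.2607  0.0044 -0.0083] rows>= 5.029937419998275 1.3969156286904774
[-1.7049 -0.0927  0.8361  1.9871  1.7278  1.3477 -0.3626] 5.985875462450526e-08 1.879589263868659e-07
```

carry_out --pt "-0.03 -0.001 -0.01 0.03 0 0 255" --pt "-0.07 -0.003 -0.025 0.07 0 0 255" --pt "-0.11 -0.005 -0.04 0.11 0 0 255" --pt "-0.15 -0.007 -0.055 0.15 0 0 255" --pt "-0.19 -0.009 -0.07 0.19 0 0 255" --pt "-0.23 -0.011 -0.085 0.22 0.002 -0.004 255" --pt "-0.265 -0.013 -0.097 0.25 0.004 -0.008 255" --pt "-0.29 -0.015 -0.107 0.261 0.004 -0.008 255" --pt "-0.295 -0.015 -0.107 0.261 0.004 -0.008 255" --pt "-0.295 -0.015 -0.107 0.261 0.004 -0.008 255"

```text
clock: 26.85
position: [0.5999, 0.0996, 0.699]
tool_rot: [2.084, 1.57, 1.647]
force: [0.5, -0.4, -0.7]
grip_width: 0.0198
```

```bash
cat > look2.py <<'E'
from ik import *
tag=sys.argv[1];N=int(sys.argv[2])
s=log();print(s['clock'],s['position'],s['grip_width']);Rs=R.from_euler('xyz',s['tool_rot']);print('tool z',Rs.apply([0,0,1]),'tool -x',Rs.apply([-1,0,0]))
g=s['position']-Rs.apply([0,0,.008]);T=[]
for n in('scene','top'):
    I=[];D=[]
    for k in range(N):
        im,d=imaging.grab_frame(n);I.append(im.astype(float));D.append(d)
    im=np.mean(I,0).astype(np.uint8);np.savez(f'{tag}_{n}.npz',im=im,d=np.median(D,0))
    u,v=proj(n,g).astype(int);h=25;x0=max(u-h,0);y0=max(v-h,0)
    print(n,'g px',proj(n,g),'crop',x0,y0,'up33',proj(n,g+[0,0,.0165])-proj(n,g-[0,0,.0165]))
    cv2.imwrite(f'pics/{tag}_{n}.png',cv2.resize(im[y0:y0+2*h,x0:x0+2*h],(600,600),interpolation=cv2.INTER_CUBIC))
E
python3 look2.py l3 4
```

```text
26.85 [0.5999 0.0996 0.699 ] 0.019785917261422564
tool z [ 0.9062 -0.4228 -0.0002] tool -x [ 0.     -0.0004  1.    ]
scene g px [344.9767 -54.867 ] crop 319 0 up33 [  2.9196 -25.4491]
top g px [98.3796 93.8489] crop 73 68 up33 [-10.9165 -11.2983]
```

View pics/l3_scene.png

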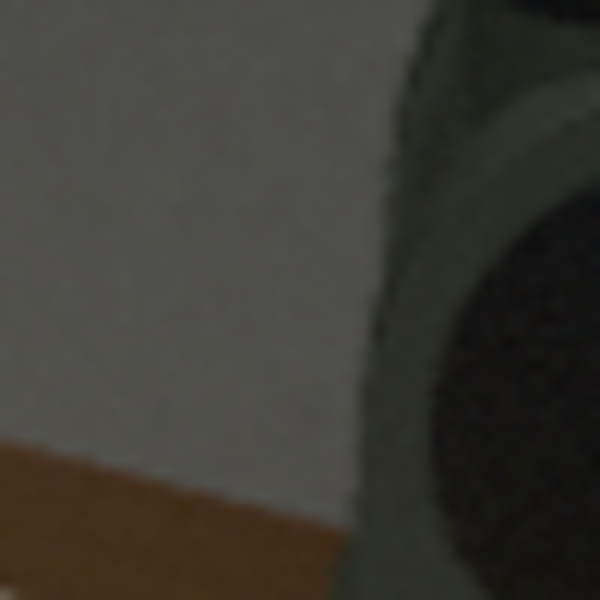

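View pics/l3_top.png

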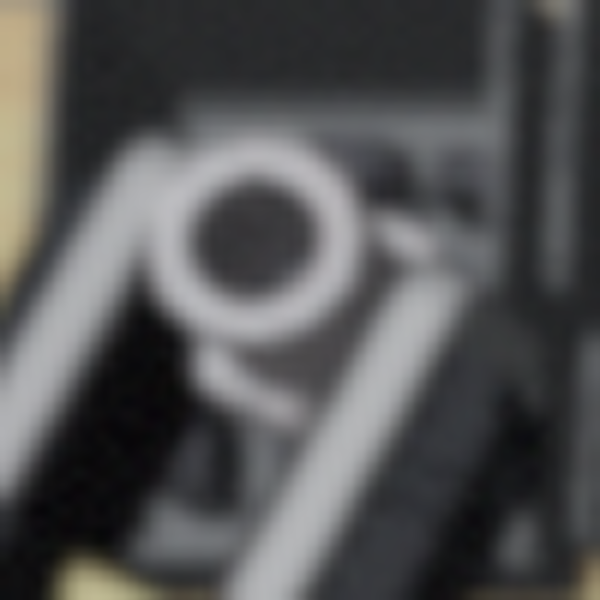

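The scene camera misses the cap here, since it projects above the frame. The top crop shows the round mouth at (256,238) with hex edges lower right. I'll move to where the scene camera sees it close up.

```bash
python3 - <<'E'
from ik import *
print('mouth ctr',ray('top',73+256/12,68+238/12,.716))
s=log();q0=np.array(s['qpos']);Rs=R.from_euler('xyz',s['tool_rot'])
cam=np.array(imaging.camera_info('scene')['extrinsics'])[:3,3]
for p in([.75,.1,.5],[.8,.15,.5],[.75,.15,.55],[.8,.15,.55],[.85,.15,.5]):
  p=np.array(p)
  for az in(-5,-25,-60):
    Rf=tool(np.radians(az),0,0);q,e,a=path(s['position'],Rs,p,Rf,q0,12);print(p,az,proj('scene',p),round(np.linalg.norm(cam-p),3),np.degrees(np.arctan2(*(cam-p)[[1,0]])),round(e,4),round(a,3),np.round(q,2))
E
```

```text
mouth ctr [0.5927 0.101  0.716 ]
[0.75 0.1  0.5 ] -5 [285.8668 115.6283] 0.686 27.791183546228574 0.0 0.0 [-1.04  0.44  0.81  2.15  2.65  0.83 -1.56]
[0.75 0.1  0.5 ] -25 [285.8668 115.6283] 0.686 27.791183546228574 0.0 0.0 [-1.23  0.6   0.91  1.99  1.92  0.8  -1.13]
[0.75 0.1  0.5 ] -60 [285.8668 115.6283] 0.686 27.791183546228574 0.0 0.0 [-1.12  0.87  0.85  1.46  1.05  1.23 -0.48]
[0.8  0.15 0.5 ] -5 [299.4278 144.1395] 0.633 25.32556125963349 0.0 0.0 [-1.02  0.53  0.75  2.    2.54  0.77 -1.49]
[0.8  0.15 0.5 ] -25 [299.4278 144.1395] 0.633 25.32556125963349 0.0 0.0 [-1.19  0.7   0.88  1.81  1.78  0.75 -1.01]
[0.8  0.15 0.5 ] -60 [299.4278 144.1395] 0.633 25.32556125963349 0.0 0.0 [-1.04  0.97  0.8   1.22  0.99  1.3  -0.36]
[0.75 0.15 0.55] -5 [317.58   97.524] 0.64 23.021096050189865 0.0 0.0 [-1.2   0.38  0.87  2.06  2.46  0.73 -1.34]
[0.75 0.15 0.55] -25 [317.58   97.524] 0.64 23.021096050189865 0.0 0.0 [-1.33  0.57  0.95  1.88  1.73  0.79 -0.89]
[0.75 0.15 0.55] -60 [317.58   97.524] 0.64 23.021096050189865 0.0 0.0 [-1.14  0.86  0.85  1.32  1.01  1.32 -0.34]
[0.8  0.15 0.55] -5 [301.2956 115.7462] 0.603 25.32556125963349 0.0 0.0 [-1.06  0.45  0.79  1.95  2.5   0.68 -1.38]
[0.8  0.15 0.55] -25 [301.2956 115.7462] 0.603 25.32556125963349 0.0 0.0 [-1.22  0.64  0.93  1.76  1.71  0.72 -0.87]
[0.8  0.15 0.55] -60 [301.2956 115.7462] 0.603 25.32556125963349 0.0 0.0 [-1.04  0.92  0.83  1.17  0.99  1.32 -0.28]
[0.85 0.15 0.5 ] -5 [282.4406 164.4371] 0.6 28.10158247076877 0.0 0.0 [-0.92  0.58  0.69  1.88  2.56  0.72 -1.5 ]
[0.85 0.15 0.5 ] -25 [282.4406 164.4371] 0.6 28.10158247076877 0.0 0.0 [-1.1   0.76  0.87  1.69  1.75  0.69 -0.98]
[0.85 0.15 0.5 ] -60 [282.4406 164.4371] 0.6 28.10158247076877 0.0 0.0 [-0.95  1.03  0.78  1.06  0.97  1.32 -0.29]
```

```bash
python3 - <<'E'
from ik import *
s=log();p=np.array([.76,.14,.58]);print(proj('scene',p));plan(p,tool(np.radians(-5),0,0),s)
E
```

```text
[309.5378  80.4627]
t 27.25 q [-1.9201 -0.1431  1.0073  1.9923  1.7585  1.408  -0.3467] pos [0.5996 0.0998 0.6996] rot [-0.3764  1.5699 -0.8133] w 0.020528050036040753 F [ 0.5682  0.527  -0.6747]
SHIFT [0.1196 0.1043 0.1282] TURN [-0.3497  0.0008  0.0005] rows>= 3.264396949361058 1.8725706435247096
```

carry_out --pt "0.015 0.013 0.016 -0.05 0 0 255" --pt "0.04 0.035 0.043 -0.12 0 0 255" --pt "0.065 0.057 0.07 -0.19 0 0 255" --pt "0.09 0.08 0.097 -0.26 0 0 255" --pt "0.11 0.096 0.118 -0.32 0 0 255" --pt "0.12 0.104 0.128 -0.35 0.001 0 255" --pt "0.12 0.104 0.128 -0.35 0.001 0 255" --pt "0.12 0.104 0.128 -0.35 0.001 0 255"

```text
clock: 28.25
position: [0.7597, 0.1393, 0.5798]
tool_rot: [-2.252, 1.57, -2.34]
force: [-0.2, -1.3, -0.2]
grip_width: 0.0204
```

```bash
python3 look2.py l4 4
```

```text
28.25 [0.7597 0.1393 0.5798] 0.02041639340853381
tool z [ 0.9961 -0.0881 -0.0003] tool -x [0.0004 0.0004 1.    ]
scene g px [312.2476  77.7821] crop 287 52 up33 [  1.7208 -21.0571]
top g px [109.2946  21.9218] crop 84 0 up33 [ -7.6882 -12.5956]
```

View pics/l4_scene.png

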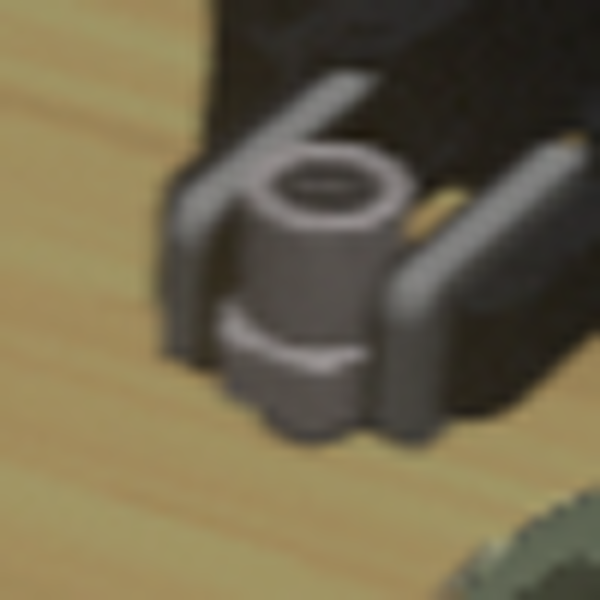

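View pics/l4_top.png

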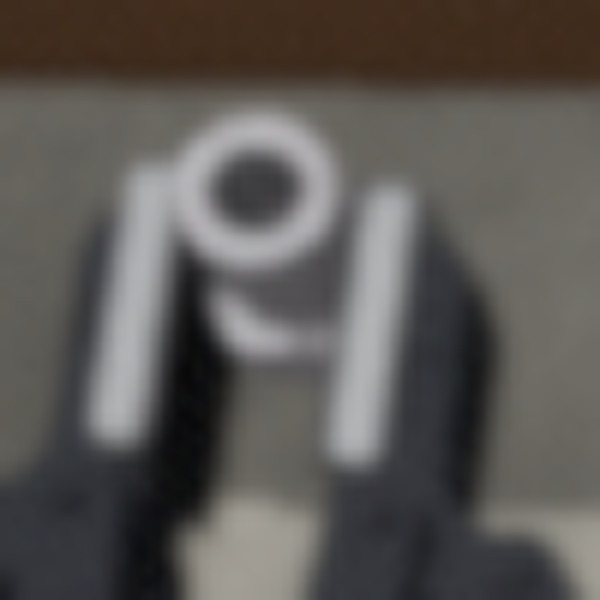

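Scene crop: the mouth ellipse is centred at (330,185) and the dome bottom is at (310,440). A vertical axis would put the dome at x≈309, so it is close to upright. I'll do a numeric check on edges and ellipse.

```bash
python3 - <<'E'
from ik import *
im=np.load('l4_scene.npz')['im'];g=cv2.cvtColor(im,cv2.COLOR_BGR2GRAY).astype(float)
s=log();Rs=R.from_euler('xyz',s['tool_rot']);gp=s['position']-Rs.apply([0,0,.008])
x0,y0=287,52
# mouth hole: dark blob inside bright ring ; ring: threshold on upscaled crop
c=cv2.resize(g[y0:y0+50,x0:x0+50].astype(np.uint8),(600,600),interpolation=cv2.INTER_CUBIC)
t=(c>int(0.5*(c[185,258]+c[185,330]))).astype(np.uint8)
inv=1-t;n,l,st,ce=cv2.connectedComponentsWithStats(inv);k=l[185,330];print('hole',st[k],ce[k])
cs,_=cv2.findContours((l==k).astype(np.uint8),cv2.RETR_EXTERNAL,cv2.CHAIN_APPROX_NONE);e=cv2.fitEllipse(max(cs,key=len));print('hole ellipse',e,'ratio',min(e[1])/max(e[1]))
# skirt left edge per row
xs=[];ys=[]
for r in range(215,300,6):
    row=cv2.GaussianBlur(c,(0,0),4)[r,215:275].astype(float);gr=np.gradient(row);i=gr.argmax();xs.append(215+i);ys.append(r)
print(list(zip(ys,xs)));print('slope dx/dy',np.polyfit(ys,xs,1)[0])
# predicted for vertical axis
m=gp+[0,0,.0165]
side=np.cross([0,0,1],(np.array(imaging.camera_info('scene')['extrinsics'])[:3,3]-m));side/=np.linalg.norm(side)
for sg_ in(1,-1):
    a=proj('scene',m+sg_*.0095*side-[0,0,.003]);b=proj('scene',m+sg_*.0095*side-[0,0,.014]);print('pred edge slope',sg_,((b-a)[0]/(b-a)[1]),(a-[x0,y0])*12)
th=np.linspace(0,2*np.pi,60,endpoint=False)
el=np.array([proj('scene',m+.0065*np.array([np.cos(q),np.sin(q),0])) for q in th]).astype(np.float32);e2=cv2.fitEllipse(el);print('pred ellipse vertical',np.array(e2[1])*12,e2[2],'ratio',min(e2[1])/max(e2[1]))
for ax,nm in(([0,1,0],'jaw'),([0,0,1],'toolz')):
  for dg in(-5,5):
    Q=R.from_rotvec(Rs.apply(np.array(ax))*np.radians(dg))
    el=np.array([proj('scene',m+Q.apply(.0065*np.array([np.cos(q),np.sin(q),0]))) for q in th]).astype(np.float32);e2=cv2.fitEllipse(el)
    a=proj('scene',m+Q.apply([0,0,0]));b=proj('scene',m-Q.apply([0,0,.033]))
    print(nm,dg,'ratio',min(e2[1])/max(e2[1]),'ang',e2[2],'axis slope',(b-a)[0]/(b-a)[1])
E
```

```text
hole [ 269  159  116   56 5017] [327.3311 186.5408]
hole ellipse ((327.3622131347656, 186.52938842773438), (55.34613800048828, 112.76277160644531), 91.78157806396484) ratio 0.49081924124437537
[(215, np.int64(245)), (221, np.int64(268)), (227, np.int64(265)), (233, np.int64(234)), (239, np.int64(232)), (245, np.int64(244)), (251, np.int64(242)), (257, np.int64(237)), (263, np.int64(242)), (269, np.int64(231)), (275, np.int64(231)), (281, np.int64(232)), (287, np.int64(229)), (293, np.int64(219)), (299, np.int64(217))]
slope dx/dy -0.42083333333333267
pred edge slope 1 -0.09677851328582356 [408.5488 209.1356]
pred edge slope -1 -0.07062680877312258 [240.0891 199.8244]
pred ellipse vertical [ 60.238  115.8853] 92.52941131591797 ratio 0.5198075133356929
jaw -5 ratio 0.45056717511302313 ang 95.54759979248047 axis slope -0.1290735978509193
jaw 5 ratio 0.5843073444451816 ang 89.15362548828125 axis slope -0.034314368443234676
toolz -5 ratio 0.5582296971475251 ang 97.97315979003906 axis slope -0.17218279416413912
toolz 5 ratio 0.47738910500663945 ang 87.44123840332031 axis slope -0.00017475610270888746
```

The mouth ellipse gives ratio 0.49 and angle 91.8°, against 0.52 and 92.5° for a vertical axis. That puts the cap within about 2° of straight up. Now a last check of the whole scene.

```bash
python3 - <<'E'
from ik import *
s0=log();a,_=grab('scene','fin_s');b,d=grab('top','fin_t');s=log()
print(s0['position'],s['position'],s['clock'],s['qd'],s['grip_width'],s['force'])
o=np.load('top0.npz')['im'].astype(int);df=np.abs(b.astype(int)-o).max(2)
for nm,(u,v) in dict(c0=(225,145),c1=(123,168),c2=(324,180),bottle=(113,234),gask=(173,141),tape=(292,142),wr=(380,220)).items(): print(nm,df[v-12:v+12,u-12:u+12].max(),df[v-12:v+12,u-12:u+12].mean())
P=pts('top',d);z=P[...,2];m=(z>.079)&(z<.092)&(abs(P[...,0]-.47)<.05)&(abs(P[...,1]+.225)<.05);print('cup rim',m.sum(),P[m].mean(0))
E
```

```text
[0.7594 0.1408 0.58  ] [0.7596 0.1404 0.5799] 28.75 [ 0.0078  0.0034 -0.0005  0.0008  0.0009 -0.001  -0.0021] 0.020695852918627154 [-0.4221 -0.527   0.2155]
c0 17 13.539930555555555
c1 148 60.388888888888886
c2 16 13.583333333333334
bottle 180 67.63541666666667
gask 42 9.90625
tape 17 13.70138888888889
wr 16 13.696180555555555
cup rim 120 [ 0.4712 -0.2285  0.0838]
```

View pics/fin_s.png

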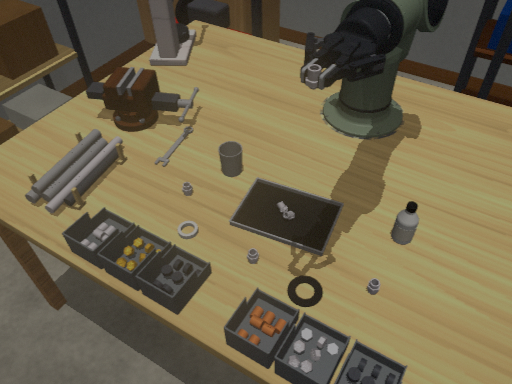

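View pics/fin_t.png

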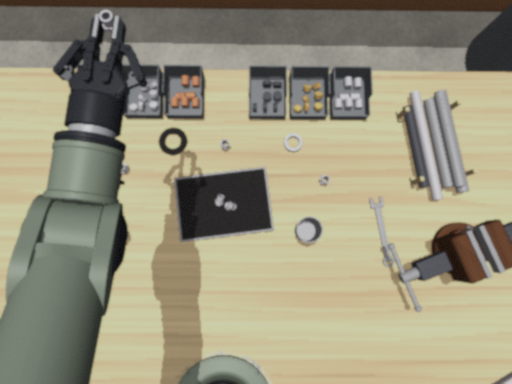

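The scene view shows the cup upright at (231,159), two caps in the tray at (286,211), and the held cap hole-up at (313,73). The bystanders are where they started. Handing in.

```bash
python3 -c "
from workcell import ticket
print(ticket.job_done())"
```

```text
the job is handed in; nothing more can be done
None
```

The job is done and handed in at about 29 s of the 72 s allowed. I tipped all three caps out of the cup low over the tray and stood the empty cup upright beside it, at about (0.471, -0.228). I then picked up the lone cap by its hexagon and turned its hole straight up. It is held still at z ≈ 0.58 m.

**Last checks:**
- **Hole direction:** the hole faces up in both camera views. The mouth ellipse and the mouth-to-dome line put the axis within about 2° of vertical.
- **Other objects:** two caps are in the tray, and every bystander looks unmoved. The arm hid coupling1 and the bottle in the top view, so I checked those two only by eye in the scene view.
- **Steadiness:** joint speeds were close to zero at the end.

**Checks that failed or disagreed:**
- **Grip width:** it reads about 20.5 mm where the hexagon should give 22 mm. It first read 21.7 mm and dropped when I raised the grip to 80 N. My guess is that the fingers flex because the cap sits near their tips. The hexagon also looked turned about 20° relative to the pads in one view. I saw no slipping.
- **Tilt measurements:** an early depth-based tilt estimate gave 7° and 13°, but it had picked up points that were not on the cap, so I dropped it. An automatic edge trace of the cap's side also failed and was ignored.

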